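Mark and pack the busbar links that match the sample

TASK

Find every copper link in the two blue bins that has the same shape as the sample on the green mat, and lay them all flat, side by side, block upwards, on the plate of the marking press; then push its pedal fully down to the stop, hold it a moment and let it come back up. After that pack the marked links flat, block upwards, in the cardboard box, and put all the brass spacers from the black pocket tray in with them. Leave the links of other shapes in the bins (put any that get knocked out back into either one), and do not disturb the samples, the mug or the screwdriver.

Things in the scene. Friction and masses are not known exactly. Their poses are not given: they have to be found in the camera images.
- L1: Loose copper link of shape L: two arms 14 wide, from the block to +37 along x and to +37 along y (mm). Brass block 14 x 14 x 22 stands on the 8 thick plate: grasp it there. Origin on the underside below the block's middle; block faces along x and y; block top 30 above the origin. 110 g. Starts flat in either bin at any yaw; may be absent.
- L2: Loose copper link of shape L: two arms 14 wide, from the block to +37 along x and to +37 along y (mm). Brass block 14 x 14 x 22 stands on the 8 thick plate: grasp it there. Origin on the underside below the block's middle; block faces along x and y; block top 30 above the origin. 110 g. Starts flat in either bin at any yaw; may be absent.
- L3: Loose copper link of shape L: two arms 14 wide, from the block to +37 along x and to +37 along y (mm). Brass block 14 x 14 x 22 stands on the 8 thick plate: grasp it there. Origin on the underside below the block's middle; block faces along x and y; block top 30 above the origin. 110 g. Starts flat in either bin at any yaw; may be absent.
- T1: Loose copper link of shape T: bar 14 x 56 along y, centred on the block; stem 14 wide reaching +37 along x (mm). Brass block 14 x 14 x 22 stands on the 8 thick plate: grasp it there. Origin on the underside below the block's middle; block faces along x and y; block top 30 above the origin. 110 g. Starts flat in either bin at any yaw; may be absent.
- T2: Loose copper link of shape T: bar 14 x 56 along y, centred on the block; stem 14 wide reaching +37 along x (mm). Brass block 14 x 14 x 22 stands on the 8 thick plate: grasp it there. Origin on the underside below the block's middle; block faces along x and y; block top 30 above the origin. 110 g. Starts flat in either bin at any yaw; may be absent.
- T3: Loose copper link of shape T: bar 14 x 56 along y, centred on the block; stem 14 wide reaching +37 along x (mm). Brass block 14 x 14 x 22 stands on the 8 thick plate: grasp it there. Origin on the underside below the block's middle; block faces along x and y; block top 30 above the origin. 110 g. Starts flat in either bin at any yaw; may be absent.
- U1: Loose copper link of shape U: base 14 x 54 along y, centred on the block; legs 13 wide at its ends reaching +27 along x (mm). Brass block 14 x 14 x 22 stands on the 8 thick plate: grasp it there. Origin on the underside below the block's middle; block faces along x and y; block top 30 above the origin. 110 g. Starts flat in either bin at any yaw; may be absent.
- U2: Loose copper link of shape U: base 14 x 54 along y, centred on the block; legs 13 wide at its ends reaching +27 along x (mm). Brass block 14 x 14 x 22 stands on the 8 thick plate: grasp it there. Origin on the underside below the block's middle; block faces along x and y; block top 30 above the origin. 110 g. Starts flat in either bin at any yaw; may be absent.
- sample_L: Reference sample of the L-shaped link, a bare copper plate of the same outline and 8 mm thick, without the block. One of the three samples lies on the green mat, the other two on a black board beside it (100 x 160 x 6 mm). Not to be moved.
- sample_T: Reference sample of the T-shaped link, a bare copper plate of the same outline and 8 mm thick, without the block. One of the three samples lies on the green mat, the other two on a black board beside it (100 x 160 x 6 mm). Not to be moved.
- sample_U: Reference sample of the U-shaped link, a bare copper plate of the same outline and 8 mm thick, without the block. One of the three samples lies on the green mat, the other two on a black board beside it (100 x 160 x 6 mm). Not to be moved.
- mat: Green sample mat, 100 x 100 x 6 mm, beyond the far bin; origin at the centre of its underside. The sample lying within 50 mm of this point (horizontally) is the one that counts.
- bin_near_in (a point): Centre of the inner floor (4 mm above the bench) of the nearer blue bin, an open square tray, outside 172 x 172, walls 4 thick, rim 12 above the bench (mm). Fixed. Holds up to four links of mixed shapes in a 2 x 2 grid of 80 pitch.
- bin_far_in (a point): Centre of the inner floor (4 mm above the bench) of the farther blue bin, an open square tray, outside 172 x 172, walls 4 thick, rim 12 above the bench (mm). Fixed. Holds up to four links of mixed shapes in a 2 x 2 grid of 80 pitch.
- plate (a point): Centre of the fixed press's aluminium plate, 170 x 170 mm, surface 20 mm above the bench, rim 5 mm high. x, y along its edges, z up. 122 mm to its +y: a hinge block 70 mm high whose marking head (150 mm wide, 200 long) leans open away from the plate, up to 160 mm above the bench. Pressing the pedal (on the -x side) swings the head up and over onto the plate, clear of links lying flat; it swings back on release.
- pedal_pad (a point): Centre of the top of the pedal's black rubber pad, 70 x 70 mm, yellow edged, on the press's -x side; at rest about 49 mm above the bench, sloping up away from the press. Hinge along y, 65 mm from here towards the press, 24 mm above the bench. At the stop this point is about 19 mm lower and the pad level.
- pedal (a joint): Pedal angle: 0 at rest (up), 0.30 rad at its stop (down). A spring returns it; pushing the pad's centre down takes roughly 8 to 13 N.
- box_in (a point): Centre of the inner floor (5 mm above the bench) of the open cardboard shipping box, outside 194 x 194, walls 5 thick, rim 30 above the bench (mm). Axes along its sides. Fixed to the bench.
- spacer1: Loose brass spacer, upright cylinder 15 mm diameter, 26 mm high, about 35 g; origin at the centre of its underside. Starts standing in a pocket of the black tray, 5 mm above the bench, with 17 mm of it above the tray's top. May be absent.
- spacer2: Loose brass spacer, upright cylinder 15 mm diameter, 26 mm high, about 35 g; origin at the centre of its underside. Starts standing in a pocket of the black tray, 5 mm above the bench, with 17 mm of it above the tray's top. May be absent.
- spacer3: Loose brass spacer, upright cylinder 15 mm diameter, 26 mm high, about 35 g; origin at the centre of its underside. Starts standing in a pocket of the black tray, 5 mm above the bench, with 17 mm of it above the tray's top. May be absent.
- tray: Black pocket tray, 46 x 124 x 14 mm, with three square pockets 19.5 mm wide and 9 deep, 40 mm apart along its y; origin under its centre. Fixed.
- mug: White mug, bystander, 76 mm across, 90 mm high; origin at the centre of its underside.
- screwdriver: Screwdriver lying on the bench, bystander; about 200 mm long along its x, origin about its middle.
Not all that is in view belongs to the job. What is shaped like the U1 but turquoise or white is not meant.

How it is judged:
By the outcome, as a careful person would: the job done as asked, in the order asked, and still so for the second after the job is handed in, with the robot touching nothing.
Of L1, L2, L3 only 2 to 3 are there at a start; the rules pass over those that are not, and their reading is None.
Of T1, T2, T3 only 2 to 3 are there at a start; the rules pass over those that are not, and their reading is None.
Of spacer1, spacer2, spacer3 only 2 to 3 are there at a start; the rules pass over those that are not, and their reading is None.
At some moment in a run one of L1, L2, L3, T1, T2, T3, U1, U2 may be knocked a few centimetres aside while the robot is not near it.
Once in a run the grip may slacken for a moment while it holds something.
It also fails if it takes over 210 s, if anything falls off the work surface, if the arm or the gripper's body presses on something with over 40 N, if the wrist force passes 120 N, or if a joint passes its speed limit or range.

ROBOT

A 6-joint arm with a two-finger parallel gripper is mounted at the origin on the work surface. World frame = base frame: x ahead of the robot, y to its left, z up, the work surface at z = 0. Lengths are in m, angles in rad, forces in N, time in s.
With the tool pointing down it reaches from about 0.25 to 0.85 m from the base axis. Payload 12.5 kg.
Tool frame: the origin (TCP) lies between the finger pads; the fingertips stand 19 mm ahead of it and the grasp point (between the pads) is the TCP; z points along the fingers, y is the direction in which the jaws open and shut (so a half turn about z gives the same grasp; the last joint's range is limited). The gripper opens to 93 mm and grips with 3 to 60 N. Pads are 15 mm wide; open, the fingers measure 128 mm over their backs; the gripper's body (75 mm by 188 mm) begins 65 mm behind the grasp point.
Start: joints at [1.251, 0.351, 1.652, -0, 1.139, -0.085], TCP at [0.128, 0.535, 0.238] pointing down, gripper open.
Joint ranges: [-2.75, 2.75], [-0.79, 2.1], [0.01, 2.65], [-1.57, 4.71], [0.07, 3.14], [-2.87, 2.87]. Speed limits (rad/s): [2.22, 2.22, 2.79, 3.14, 3.14, 3.14].

INTERFACE

Orientations are given as a 3x3 rotation matrix whose columns are the frame's x, y, z axes.
In Python, from cell import arm gives the robot as it stands.
- The arm moves only by the tool servo_tool, never from a script. Its argument "targets" is a list of rows, each a list of 3 entries, a list of its own where there are three numbers: the shift along the tool's x, y, z in cm, then the turn about the tool's z in degrees, then the closure, from -1 (fully open) to 1 (shut). In form: [[[x, y, z], yaw, fingers], ...]. A call has 1 to 10 rows; each row is the pose to reach, as a shift and turn from the pose commanded when the call began, along the tool's axes at that moment; what a row does not reach only later rows make up. A row lasts 1/8 s, in which the tool goes at most 62.5 mm and 10.7 degrees, less where a joint would pass 70% of its speed; a pose out of reach is approached as far as the arm can. A call with a gripper value outside its range is refused whole. The fingers move at their own pace and stop on an object; "grip_force" is the grip in N (left out, the last holds). Time passes only in rows, so rows that repeat a pose let the fingers close. It gives the time, the measured TCP pose, the force and the opening at its end, in the units of the state.
- arm.state(): the state, without advancing time (a new reading comes with each control period).
- arm.snapshot(name): name is "side" or "top" or "wrist"; returns a dict with "img" (480x640x3 uint8, red, green, blue), "fx", "fy", "cx", "cy" (pixels), "view" (4x4, takes a point from world to camera coordinates). Camera axes: x right, y up, looking along -z (the intrinsics and any distortion apply to the point x, -y, -z); pixel columns grow to the right and rows downward; lengths in m; the calibration is good to about 2 mm. The wrist camera is an equidistant fisheye: a pixel r from the principal point sees the ray r / f radians off the axis. A picture is of the moment at which its call begins. There is no depth.
- arm.hand_in(): hands the job in, once; it reports no verdict.
The state is a dict: "t": time; "joints": joint angles; "qvel": joint speeds; "joint_efforts": joint torques, N m; "position": TCP position; "ee_rot": TCP orientation; "contact_force": force on the tool from outside, world axes, zero at the start; "wrist_torque": the same for the moment, N m; "width": finger opening in m.
Only numpy, scipy, OpenCV 4.12 (cv2) and the standard library are available. Lean on these libraries where they do the work, as an engineer would, in place of code of your own. Each camera call takes 0.05 s, during which the arm holds its last target.

## Working session

There is one attempt and no reset: what is moved stays moved. The work goes in short steps, Python scripts to look and compute and a tool call to move; the robot and the scene stay as the last step left them, time stands still between calls to the robot, and variables do not carry over. Pictures are saved under pics/ and viewed, and the job is handed in when it is done.

Besides the shell and the picture viewer there is one more tool, called after ">>>" as name(argument=value, ...), one argument or row to a line, values as JSON. servo_tool: Moves the arm, as the interface text tells. Its arguments: {"type":"object","properties":{"targets":{"type":"array","items":{"type":"array"}},"grip_force":{"type":"number"}},"required":["targets"]}

```bash
ls; mkdir -p pics
python3 - <<'E'
from cell import arm
import cv2
s=arm.state(); print(s)
for n in ("side","top","wrist"):
    d=arm.snapshot(n); cv2.imwrite(f"pics/{n}0.png",d["img"][:,:,::-1]); print(n,d["fx"],d["fy"],d["cx"],d["cy"],d["view"].tolist() if hasattr(d["view"],"tolist") else d["view"],d.keys())
E
```

```text
pics
{'t': 0.0, 'joints': array([ 1.25139166e+00,  3.51243398e-01,  1.65245379e+00, -8.63400384e-06,
        1.13910152e+00, -8.46129502e-02]), 'qvel': array([-1.33808365e-03,  6.78800300e-04,  5.41182441e-04,  4.36264526e-04,
        9.64715911e-04, -5.57945035e-05]), 'joint_efforts': array([ 3.08110226e-03, -4.97344601e+01, -2.85247171e+01,  7.00737652e-02,
        2.58660538e-02, -1.03276411e-04]), 'position': array([0.12782968, 0.5345911 , 0.23708621]), 'ee_rot': array([[-9.72563642e-01,  2.32636677e-01, -3.71257308e-04],
       [ 2.32636954e-01,  9.72562970e-01, -1.14751706e-03],
       [ 9.41165539e-05, -1.20240154e-03, -9.99999273e-01]]), 'contact_force': array([ 0.23293179,  0.11456745, -0.36131144]), 'wrist_torque': array([ 0.06527827, -0.00495672, -0.00724638]), 'width': 0.09300220954003792}
side 453.42630639381167 453.42630639381167 318.0224161957978 241.56579885179352 [[0.900354257915481, -0.4351573613790774, 0.0005301802168899393, -0.5386661539724847], [0.26033949648699917, 0.5396260740791743, 0.8006416468950345, -0.17349373488253358], [-0.348691205542037, -0.72072308899
[... 247 characters left out ...]
014118474263335823, -0.05023507229219925], [0.9886158925397189, -0.005721621829532919, 0.15035251930558055, -0.5771791380954178], [-0.1504173181526951, -0.013410509938490515, 0.988531632585898, -1.0201726257753672], [0.0, 0.0, 0.0, 1.0]] dict_keys(['img', 'fx', 'fy', 'cx', 'cy', 'view'])
wrist 371.64829954431775 371.64829954431775 319.7789260735378 242.00803919155837 [[0.2306479564222538, 0.9730341290383594, -0.002470612231897035, -0.5491984775066237], [-0.9376463923700795, 0.221579660417914, -0.26780906811468885, 0.032784641062640764], [-0.2600399259221827, 0.06408617491818479, 0.9634688366059083, -0.3919572014682056], [0.0, 0.0, 0.0, 1.0]] dict_keys(['img', 'fx', 'fy', 'cx', 'cy', 'view'])
```

View pics/top0.png

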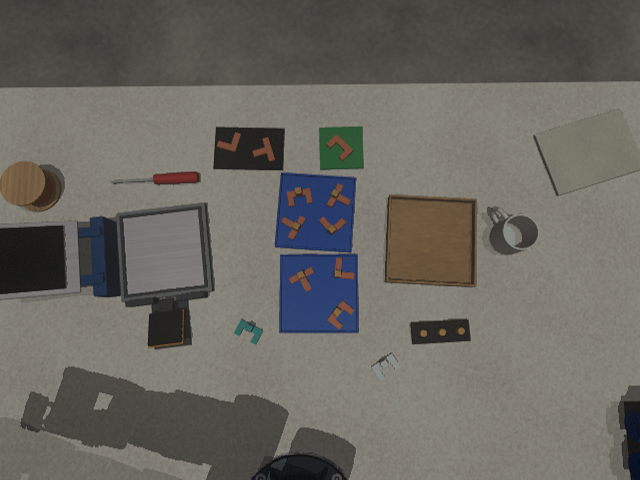

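View pics/side0.png

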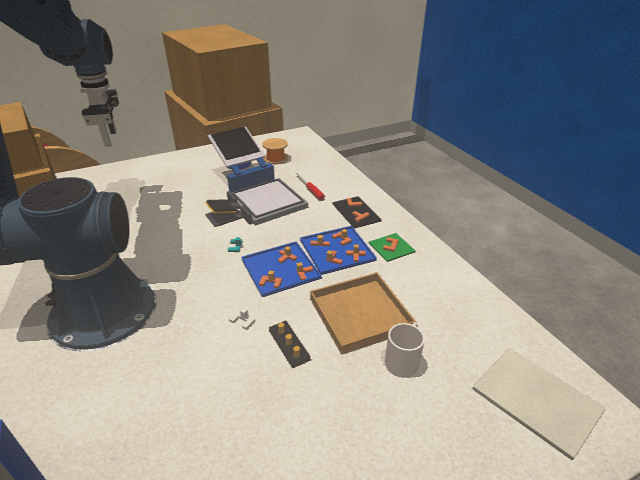

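View pics/wrist0.png

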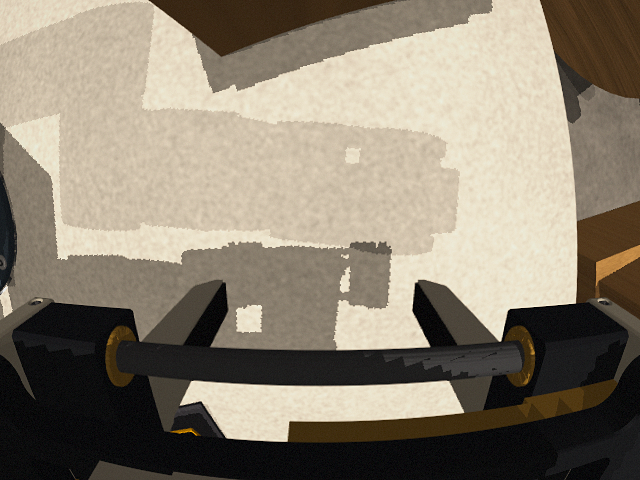

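Run:
```python
import cv2
t=cv2.imread("pics/top0.png")
cv2.imwrite("pics/topz1.png",cv2.resize(t[115:345,205:375],None,fx=3.4,fy=2.6,interpolation=cv2.INTER_CUBIC) if 0 else cv2.resize(t[115:345,205:375],None,fx=2.6,fy=2.6,interpolation=cv2.INTER_CUBIC))
s=cv2.imread("pics/side0.png")
cv2.imwrite("pics/sidez1.png",cv2.resize(s[160:310,200:420],None,fx=3.6,fy=3.6,interpolation=cv2.INTER_CUBIC))
```

```text
(no output)
```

View pics/topz1.png

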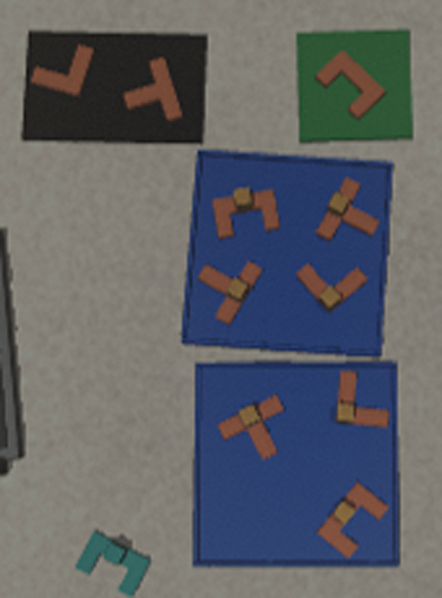

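View pics/sidez1.png

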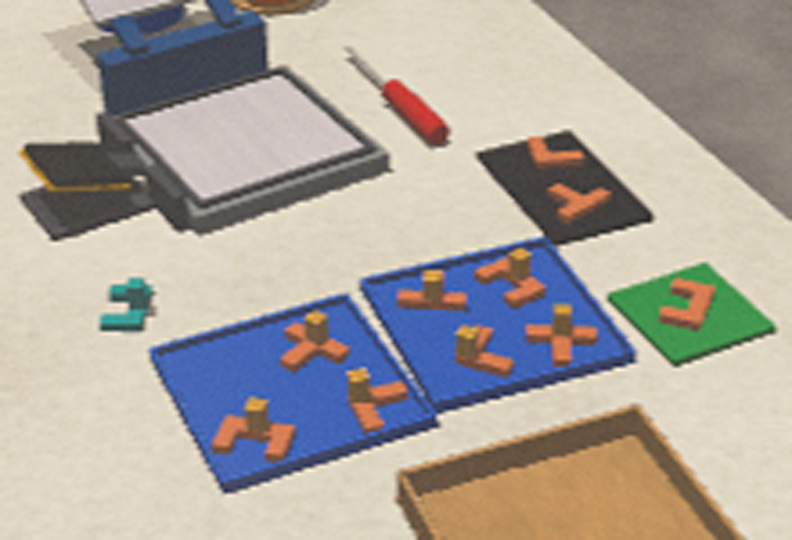

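```bash
cat > h.py <<'E'
import numpy as np, cv2
from cell import arm
def shot(n,name=None):
    d=arm.snapshot(n); d["view"]=np.array(d["view"]); d["n"]=n
    if name: cv2.imwrite(f"pics/{name}.png",d["img"][:,:,::-1])
    return d
def rays(d,px):
    px=np.atleast_2d(np.asarray(px,float))
    u=(px[:,0]-d["cx"])/d["fx"]; v=(px[:,1]-d["cy"])/d["fy"]
    if d["n"]=="wrist":
        r=np.hypot(u,v)+1e-12; s=np.sin(r)/r; c=np.stack([u*s,v*s,np.cos(r)],1)
    else: c=np.stack([u,v,np.ones_like(u)],1)
    c=c*[1,-1,-1]
    R=d["view"][:3,:3]; o=-R.T@d["view"][:3,3]
    w=c@R; return o,w/np.linalg.norm(w,axis=1,keepdims=True)
def onz(d,px,z):
    o,w=rays(d,px); return o+w*((z-o[2])/w[:,2:3])
def tri(d1,p1,d2,p2):
    o1,w1=rays(d1,p1);o2,w2=rays(d2,p2);w1=w1[0];w2=w2[0]
    A=np.stack([w1,-w2],1); t=np.linalg.lstsq(A,o2-o1,rcond=None)[0]
    a=o1+t[0]*w1;b=o2+t[1]*w2; return (a+b)/2,np.linalg.norm(a-b)
def proj(d,P):
    c=(d["view"][:3,:3]@np.asarray(P,float)+d["view"][:3,3])*[1,-1,-1]
    if d["n"]=="wrist":
        th=np.arctan2(np.hypot(c[0],c[1]),c[2]); k=th/np.hypot(c[0],c[1]); u,v=c[0]*k,c[1]*k
    else: u,v=c[0]/c[2],c[1]/c[2]
    return np.array([d["cx"]+d["fx"]*u,d["cy"]+d["fy"]*v])
def hsv(d): return cv2.cvtColor(d["img"],cv2.COLOR_RGB2HSV)
def blobs(m,amin=5):
    n,l,st,c=cv2.connectedComponentsWithStats(m.astype(np.uint8))
    return [(c[i],st[i],l==i) for i in range(1,n) if st[i][4]>=amin]
def go(x,y,z,yawdeg=None):
    """shift in tool cm and turn deg; yawdeg = wanted world angle of tool y (jaw) axis, mod 180"""
    s=arm.state(); R=s["ee_rot"]; sh=R.T@(np.array([x,y,z])-s["position"])*100
    cur=np.degrees(np.arctan2(R[1,1],R[0,1])); out=""
    if yawdeg is not None:
        dy=(yawdeg-cur+90)%180-90   # world ccw
        out=f"turn {-dy:.1f} (or {-dy+180:.1f},{-dy-180:.1f}) about tool z; j6={np.degrees(s['joints'][5]):.0f}"
    print("shift",np.round(sh,2),out,"jawyaw",round(cur,1))
def st():
    s=arm.state(); print("t",round(s["t"],2),"pos",s["position"].round(4),"F",s["contact_force"].round(1),"w",round(s["width"],4),"j6",round(s["joints"][5],2))
E
python3 - <<'E'
from h import *
T=shot("top"); 
S=shot("side")
for d in (T,S):
    H=hsv(d); h,s,v=[H[...,i].astype(int) for i in range(3)]
    print(d["n"])
    for x,y in ([(299,190),(334,191),(302,187)] if d["n"]=="top" else [(390,245)]): print((x,y),H[y,x])
T0=T
H=hsv(T)
roi=H[120:350,205:375]
import collections
for p in [(298,192),(290,198),(426,333),(333,232)]:
    print(p,H[p[1]-1:p[1]+2,p[0]-1:p[0]+2].tolist())
E
```

```text
top
(299, 190) [ 17 135 117]
(334, 191) [ 18 137 117]
(302, 187) [111 167 107]
side
(390, 245) [ 66 148 148]
(298, 192) [[[17, 134, 118], [17, 132, 118], [18, 132, 118]], [[17, 134, 124], [17, 135, 123], [17, 135, 121]], [[17, 123, 93], [18, 126, 93], [17, 126, 93]]]
(290, 198) [[[8, 134, 120], [9, 134, 120], [8, 132, 118]], [[8, 137, 121], [8, 136, 120], [9, 134, 120]], [[8, 136, 120], [8, 133, 123], [9, 138, 118]]]
(426, 333) [[[18, 134, 129], [18, 139, 125], [20, 35, 44]], [[18, 136, 129], [18, 133, 123], [16, 57, 49]], [[17, 134, 131], [18, 138, 126], [21, 41, 44]]]
(333, 232) [[[18, 131, 128], [18, 124, 99], [16, 105, 61]], [[17, 128, 98], [13, 105, 56], [168, 51, 50]], [[12, 98, 57], [135, 54, 57], [116, 125, 90]]]
```

```bash
cat > m1.py <<'E'
from h import *
T=shot("top");S=shot("side")
def analyse(T,seed,zp,zt,r=22):
    H=hsv(T); h,s,v=[H[...,i].astype(int) for i in range(3)]
    yy,xx=np.mgrid[:480,:640]; near=np.hypot(xx-seed[0],yy-seed[1])<r
    cop=(h<13)&(s>90)&(v>55)&near; br=(h>=14)&(h<=22)&(s>95)&(v>75)&near
    both=(h<22)&(s>90)&(v>50)&near
    lab=[b for b in blobs(both,60)]; b=min(lab,key=lambda b:np.hypot(*(b[0]-seed)))
    cop&=b[2]; br&=b[2]
    ys,xs=np.nonzero(cop); P=onz(T,np.stack([xs,ys],1),zp)[:,:2]*1000
    rect=cv2.minAreaRect(P.astype(np.float32))
    ys,xs=np.nonzero(br&(v>105)); bc=np.array([xs.mean(),ys.mean()]); B=onz(T,bc,zt)[0]*1000
    return rect,P.mean(0),B,bc
if __name__=="__main__":
    for nm,seed in (("Ufar",(299,195)),("Unear",(342,315))):
        print(nm,analyse(T,seed,.012,.034))
    for d,lst in ((T,None),(S,None)):
        H=hsv(d); h,s,v=[H[...,i].astype(int) for i in range(3)]
        br=(h>=14)&(h<=22)&(s>95)&(v>105)
        for b in blobs(br,8):
            if b[1][4]<200: print(d["n"],b[0].round(1),b[1])
E
python3 m1.py
```

```text
Ufar (((678.634033203125, 1.7489128112792969), (33.177982330322266, 52.452030181884766), 9.290163040161133), array([680.19912594,   2.20663822]), array([688.73863905,   3.96690501,  34.        ]), array([297.5862069 , 189.93103448]))
Unear (((415.09222412109375, -88.69462585449219), (32.66844177246094, 52.730262756347656), 50.731544494628906), array([415.85481448, -86.96397051]), array([421.44863418, -80.86682732,  34.        ]), array([336.75675676, 311.54054054]))
top [297.6 189.9] [295 188   6   5  29]
top [334.9 192.3] [332 190   7   6  28]
top [431. 197.] [426 197  11   1  11]
top [446.5 198. ] [443 198   8   1   8]
top [402.3 201.3] [398 200  10   4  22]
top [ 47.8 205.9] [ 43 202  11   8  15]
top [475.2 215.7] [475 209   2  15  16]
top [467.1 216. ] [464 214   6   6  14]
top [295.6 225.3] [292 222   8   7  30]
top [331.3 228.6] [328 226   8   7  30]
top [475.  249.5] [475 241   1  18  18]
top [418.  259.1] [414 256  10   7  32]
top [443.6 266.8] [438 262  12  10  43]
top [432. 267.] [429 265   8   4  10]
top [459.7 268. ] [453 264  16   8  46]
top [475. 270.] [475 265   1  11 
[... 647 characters left out ...]
95]
side [274.1 160.2] [264 155  24   9  53]
side [ 86.  159.4] [ 84 158   5   4   8]
side [ 62.9 161.5] [ 57 160  14   5  26]
side [ 65.6 165.8] [ 53 160  29  12  93]
side [218.1 209.3] [205 201  31  12  52]
side [344.  232.7] [342 229   5   9  38]
side [319.6 238.5] [318 235   5   9  35]
side [355.5 248. ] [354 245   4   8  26]
side [286.9 250.2] [285 246   5   9  34]
side [329.2 254.3] [327 251   6   8  34]
side [299.2 266.5] [297 262   6  10  39]
side [270.7 274.8] [268 271   6   9  41]
side [280.8 327.4] [278 323   7  11  56]
side [288.1 338.8] [285 334   7  11  61]
side [379.1 339.2] [375 337  11   5  14]
side [371.2 341. ] [368 338   7   7  17]
side [296.1 351. ] [293 346   7  12  63]
```

Run:
```python
from h import *
T=shot("top");S=shot("side")
for nm,a,b in (("Ufar",(297.6,189.9),(344,230.3)),("Unear",(336.8,311.5),(270.7,272.5)),("sp1",(423.3,332.8),(296,348.3)),("sp2",(442.3,331.8),(288,336)),("sp3",(460.9,330.6),(281,325))):
    print(nm,tri(T,a,S,b), )
t=T["img"][:,:,::-1]; s=S["img"][:,:,::-1]
cv2.imwrite("pics/z2.png",cv2.resize(t[190:360,100:225],None,fx=3.5,fy=3.5,interpolation=cv2.INTER_CUBIC))
cv2.imwrite("pics/z3.png",cv2.resize(s[120:240,195:320],None,fx=5,fy=5,interpolation=cv2.INTER_CUBIC))
cv2.imwrite("pics/z4.png",cv2.resize(s[265:375,220:430],None,fx=3.5,fy=3.5,interpolation=cv2.INTER_CUBIC))
cv2.imwrite("pics/z5.png",cv2.resize(t[180:380,360:545],None,fx=3,fy=3,interpolation=cv2.INTER_CUBIC))
```

```text
Ufar (array([0.68818279, 0.00438817, 0.0325129 ]), np.float64(0.0020856434288358014))
Unear (array([ 0.42049092, -0.08065725,  0.03153557]), np.float64(0.002210755157039389))
sp1 (array([ 0.38678635, -0.28264419, -0.04223004]), np.float64(0.0286240691052122))
sp2 (array([ 0.37685644, -0.30406367,  0.03081311]), np.float64(0.0026298646079326487))
sp3 (array([ 0.36892129, -0.323602  ,  0.09266073]), np.float64(0.02861799174178077))
```

View pics/z2.png

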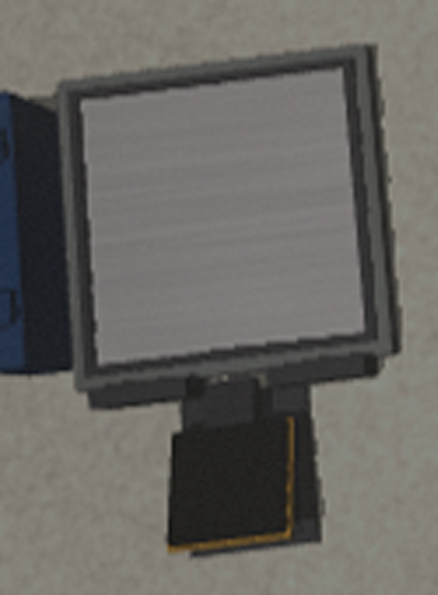

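View pics/z3.png

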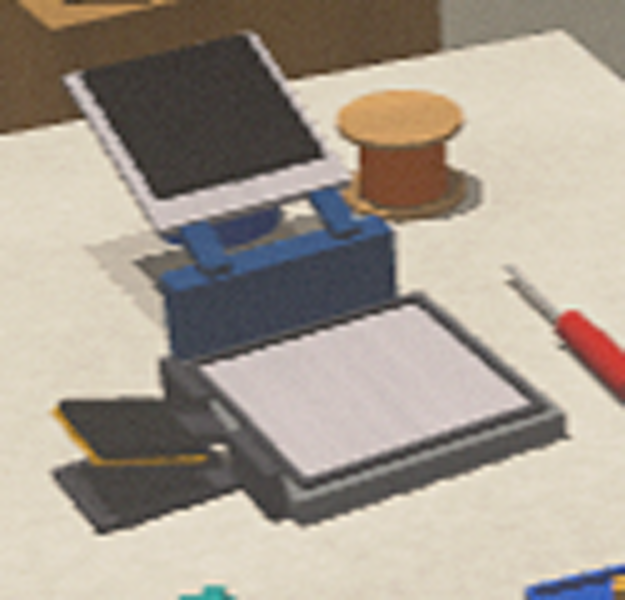

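View pics/z4.png

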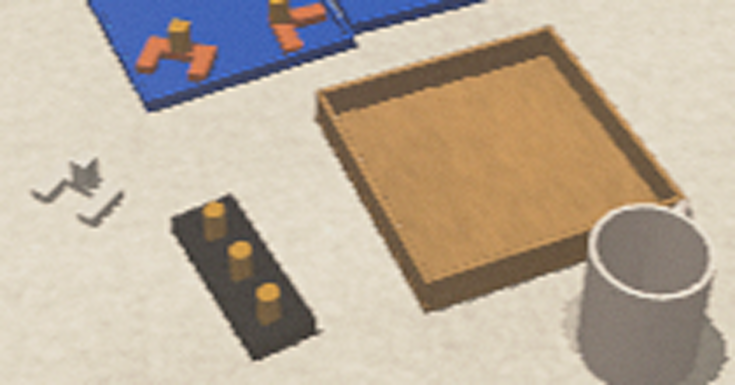

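View pics/z5.png

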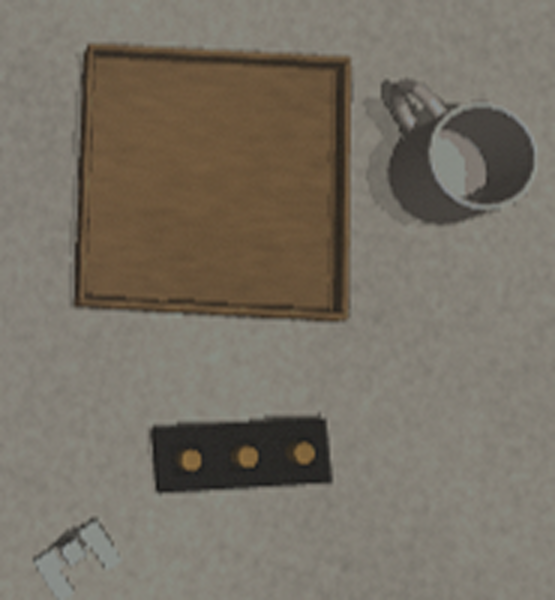

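Run:
```python
from h import *
T=shot("top");S=shot("side")
for nm,a,b in (("sp1",(423.3,332.8),(281,325.5)),("sp2",(442.3,331.8),(288,337)),("sp3",(460.9,330.6),(296,348.8))):
    print(nm,tri(T,a,S,b), onz(T,a,.031)[0])
c=np.array([(80,97),(345,68),(368,333),(97,365)])/3.5+[100,190]
P=onz(T,c,.02)*1000; print("plate",P.round(0).tolist(),P.mean(0)); print([np.linalg.norm(P[i]-P[i-1]).round(0) for i in range(4)])
# outer rim z=.025
c=np.array([(60,82),(375,45),(398,350),(78,390)])/3.5+[100,190]
P=onz(T,c,.025)*1000; print("rim",P.round(0).tolist(),P.mean(0))
cs=np.array([(202,370),(415,305),(532,402),(312,478)])/5+[195,120]
P=onz(S,cs,.02)*1000; print("plate side",P.round(0).tolist(),P.mean(0)); print([np.linalg.norm(P[i]-P[i-1]).round(0) for i in range(4)])
e=[P[1]-P[0],P[2]-P[3],]; print([np.degrees(np.arctan2(v[1],v[0])) for v in e])
# pad corners: top view & side view (approx): near press/left, near press/right, far right, far left
pt=np.array([(173,434),(288,418),(290,538),(168,548)])/3.5+[100,190]
ps=np.array([(0,0)])
P=onz(T,pt,.049)*1000; print("pad",P.round(0).tolist(),P.mean(0))
# pad side corners: far-left(65,400) outer/+y ; outer/-y (98,462); inner/-y (205,458)
print(tri(T,pt[2],S,np.array((98,462))/5+[195,120]), tri(T,pt[3],S,np.array((57,408))/5+[195,120]))
# box rim outer corners
c=np.array([(88,44),(350,58),(347,320),(77,305)])/3+[360,180]
P=onz(T,c,.03)*1000; print("box",P.round(0).tolist(),P.mean(0)); print([np.linalg.norm(P[i]-P[i-1]).round(0) for i in range(4)])
print("box rim tri",tri(T,c[0],S,np.array((549,28))/3.5+[220,265]),tri(T,c[3],S,np.array((318,93))/3.5+[220,265]))
```

```text
sp1 (array([ 0.37514152, -0.26451007,  0.02759315]), np.float64(0.0018478807000638006)) [ 0.37615094 -0.26416551  0.031     ]
sp2 (array([ 0.37664186, -0.30462133,  0.02814004]), np.float64(0.00287593576646567)) [ 0.37811133 -0.30443856  0.031     ]
sp3 (array([ 0.37916857, -0.34408234,  0.02853304]), np.float64(0.0026140536345459113)) [ 0.38049068 -0.34386643  0.031     ]
plate [[631.0, 396.0, 20.0], [649.0, 227.0, 20.0], [480.0, 207.0, 20.0], [461.0, 376.0, 20.0]] [555.13908051 301.39874003  20.        ]
[np.float64(172.0), np.float64(171.0), np.float64(171.0), np.float64(170.0)]
rim [[640.0, 408.0, 25.0], [663.0, 207.0, 25.0], [469.0, 186.0, 25.0], [445.0, 385.0, 25.0]] [554.16881759 296.34256779  25.        ]
plate side [[463.0, 371.0, 20.0], [628.0, 392.0, 20.0], [650.0, 234.0, 20.0], [485.0, 211.0, 20.0]] [556.46436327 302.091098    20.        ]
[np.float64(161.0), np.float64(167.0), np.float64(159.0), np.float64(166.0)]
[np.float64(7.205308684119176), np.float64(8.025304423864455)]
pad [[418.0, 315.0, 49.0], [427.0, 246.0, 49.0], [356.0, 242.0, 49.0], [350.0, 315.0, 49.0]] [387.73763056 279.56818518  49.        ]
(array([0.35720156, 0.24096553, 0.05111067]), np.float64(0.0023576180920323853)) (array([0.35106416, 0.31395768, 0.05128574]), np.float64(0.0013097986836440054))
box [[677.0, -199.0, 30.0], [666.0, -392.0, 30.0], [473.0, -380.0, 30.0], [485.0, -187.0, 30.0]] [ 575.30788955 -289.58334525   30.        ]
[np.float64(193.0), np.float64(193.0), np.float64(193.0), np.float64(193.0)]
box rim tri (array([ 0.67773904, -0.19969019,  0.0259224 ]), np.float64(0.0015771594719095105)) (array([ 0.48609987, -0.18782859,  0.02566414]), np.float64(0.0019618810079997597))
```

Run:
```python
from h import *
go(.688,.004,.16,10)
```

```text
shift [-66.82 -38.6    7.76] turn 66.5 (or 246.5,-113.5) about tool z; j6=-5 jawyaw 76.5
```

>>> servo_tool(
  targets=[
    [[-66.8,-38.6,4.0],66,0],
    [[-66.8,-38.6,4.0],66,0],
    [[-66.8,-38.6,4.0],66,0],
    [[-66.8,-38.6,4.0],66,0],
    [[-66.8,-38.6,4.0],66,0],
    [[-66.8,-38.6,4.0],66,0],
    [[-66.8,-38.6,4.0],66,0],
    [[-66.8,-38.6,4.0],66,0],
    [[-66.8,-38.6,4.0],66,0],
    [[-66.8,-38.6,4.0],66,0],
  ],
  grip_force=25,
)

```text
t: 1.8
position: [0.5823, 0.1038, 0.2053]
ee_rot: [[-0.183, 0.983, 0.0], [0.983, 0.183, 0.0], [0.0, 0.0, -1.0]]
contact_force: [0.5, 0.6, 0.9]
width: 0.0464
```

Run:
```python
from h import *
st(); go(.688,.004,.16,10)
```

```text
t 1.8 pos [0.5823 0.1038 0.2053] F [0.5 0.6 0.9] w 0.0464 j6 -0.09
shift [-11.74   8.57   4.53] turn 0.5 (or 180.5,-179.5) about tool z; j6=-5 jawyaw 10.5
```

>>> servo_tool(
  targets=[
    [[-11.7,8.6,4.5],0,0],
    [[-11.7,8.6,4.5],0,0],
    [[-11.7,8.6,4.5],0,0],
    [[-11.7,8.6,4.5],0,0],
    [[-11.7,8.6,4.5],0,0],
  ],
)

```text
t: 2.42
position: [0.6864, 0.0068, 0.1605]
ee_rot: [[-0.183, 0.983, -0.0], [0.983, 0.183, 0.0], [0.0, -0.0, -1.0]]
contact_force: [-0.1, 0.9, -0.1]
width: 0.0462
```

Run:
```python
from h import *
st(); go(.688,.004,.16,10)
d=shot("wrist","w1"); R=d["view"]; print(-R[:3,:3].T@R[:3,3])
print(proj(d,[.688,.004,.034]))
```

```text
t 2.42 pos [0.6864 0.0068 0.1605] F [-0.1  0.9 -0.1] w 0.0462 j6 -0.24
shift [-0.31  0.1   0.05] turn 0.6 (or 180.6,-179.4) about tool z; j6=-14 jawyaw 10.6
[0.67284983 0.08017389 0.30839883]
[321.26751353 243.13444791]
```

View pics/w1.png

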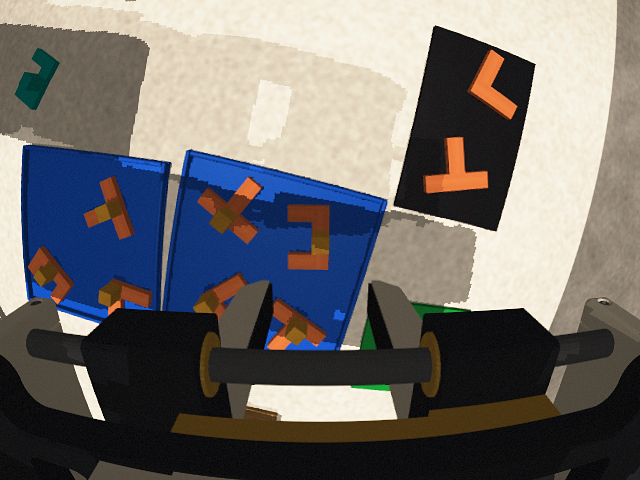

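```bash
cat > wm.py <<'E'
from h import *
def U(d,seed,zp,zt,r=60,dump=None):
    H=hsv(d); h,s,v=[H[...,i].astype(int) for i in range(3)]
    yy,xx=np.mgrid[:480,:640]; near=np.hypot(xx-seed[0],yy-seed[1])<r
    both=(h<24)&(s>110)&(v>40)&near
    cop=both&(h<13); br=both&(h>=14)
    br=cv2.morphologyEx(br.astype(np.uint8),cv2.MORPH_OPEN,np.ones((3,3)))>0
    b=max(blobs(cv2.morphologyEx(both.astype(np.uint8),cv2.MORPH_OPEN,np.ones((3,3))),60),key=lambda b:b[2][int(seed[1])-8:int(seed[1])+9,int(seed[0])-8:int(seed[0])+9].sum())
    cop&=b[2]; br&=b[2]
    ys,xs=np.nonzero(cop); P=onz(d,np.stack([xs,ys],1),zp)[:,:2]*1000
    r1=cv2.minAreaRect(P.astype(np.float32))
    bb=max(blobs(br,20),key=lambda b:b[1][4]); print("brass px",bb[0].round(1),bb[1])
    print("rect",np.round(r1[0],1),np.round(r1[1],1),round(r1[2],1),"cop mean",P.mean(0).round(1))
    return r1,bb
E
python3 - <<'E'
from wm import *
d=shot("wrist")
U(d,(312,238),.012,.034,45)
cv2.imwrite("pics/w1z.png",cv2.resize(d["img"][190:290,260:370,::-1],None,fx=6,fy=6))
E
```

```text
brass px [319.9 242.7] [311 231  18  24 407]
rect [677.5   0.7] [33.1 55.1] 9.6 cop mean [677.9   2.8]
```

View pics/w1z.png

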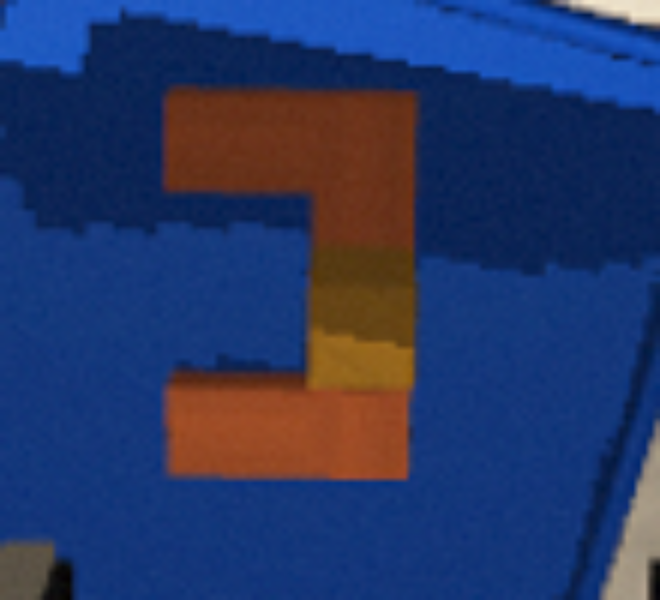

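Run:
```python
from h import *
d=shot("wrist"); print(onz(d,[(320,246)],.034), tri(d,(320,246),shot("top"),(297.6,189.9)))
go(.6875,.0025,.026,9.6); st()
```

```text
[[0.68764862 0.00173308 0.034     ]] (array([0.68728117, 0.00350664, 0.04010961]), np.float64(8.440099952255575e-05))
shift [-4.60e-01 -1.00e-02  1.35e+01] turn 1.0 (or 181.0,-179.0) about tool z; j6=-14 jawyaw 10.6
t 2.62 pos [0.6866 0.007  0.161 ] F [-0.4 -0.7 -0.2] w 0.0466 j6 -0.24
```

>>> servo_tool(
  targets=[
    [[-0.5,0,3],1,0.35],
    [[-0.5,0,8],1,0.35],
    [[-0.5,0,10],1,0.35],
    [[-0.5,0,12],1,0.35],
    [[-0.5,0,13.3],1,0.35],
    [[-0.5,0,13.3],1,0.35],
  ],
)

```text
t: 3.38
position: [0.6876, 0.0013, 0.027]
ee_rot: [[-0.166, 0.986, -0.001], [0.986, 0.166, 0.0], [0.0, -0.001, -1.0]]
contact_force: [0.4, -0.2, 0.7]
width: 0.0307
```

Run:
```python
from h import *
st(); go(.6875,.0022,.026,9.6); d=shot("wrist","w2")
```

```text
t 3.38 pos [0.6876 0.0013 0.027 ] F [ 0.4 -0.2  0.7] w 0.0307 j6 -0.23
shift [0.09 0.   0.1 ] turn -0.1 (or 179.9,-180.1) about tool z; j6=-13 jawyaw 9.5
```

View pics/w2.png

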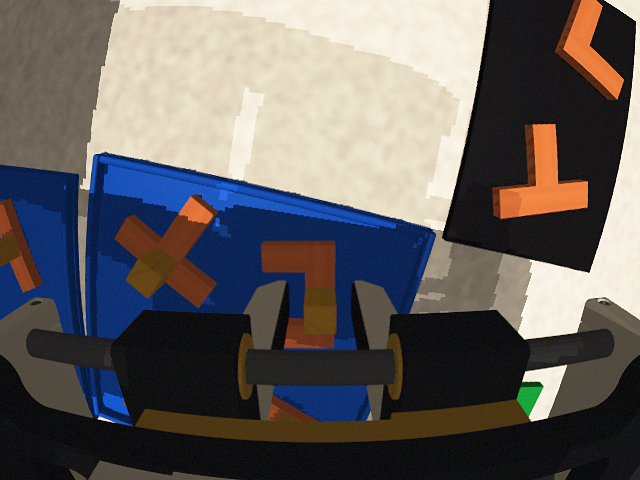

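Block is between the fingers (about (320,310)); close, then lift a little.

>>> servo_tool(
  targets=[
    [[0,0,0],0,1],
    [[0,0,0],0,1],
    [[0,0,0],0,1],
    [[0,0,0],0,1],
    [[0,0,-2],0,1],
    [[0,0,-4],0,1],
    [[0,0,-5],0,1],
    [[0,0,-5],0,1],
  ],
  grip_force=30,
)

```text
t: 4.42
position: [0.6882, 0.0012, 0.0785]
ee_rot: [[-0.166, 0.986, 0.002], [0.986, 0.166, -0.0], [-0.0, 0.002, -1.0]]
contact_force: [-0.4, 0.1, -0.9]
width: 0.0139
```

Run:
```python
from h import *
import math
st()
a=math.radians(6.7); ex=np.array([math.cos(a),math.sin(a)]); ey=np.array([-ex[1],ex[0]]); c=np.array([.555,.301])
print("pl", c+ex*.03+ey*-.0, c-ex*.035)
d=shot("wrist","w3")
p=c+ex*.035; go(p[0],p[1],.10,6.7)
```

```text
t 4.42 pos [0.6882 0.0012 0.0785] F [-0.4  0.1 -0.9] w 0.0139 j6 -0.23
pl [0.58479512 0.30450012] [0.52023903 0.29691652]
shift [31.59 -4.62 -2.25] turn 2.8 (or 182.8,-177.2) about tool z; j6=-13 jawyaw 9.5
```

View pics/w3.png

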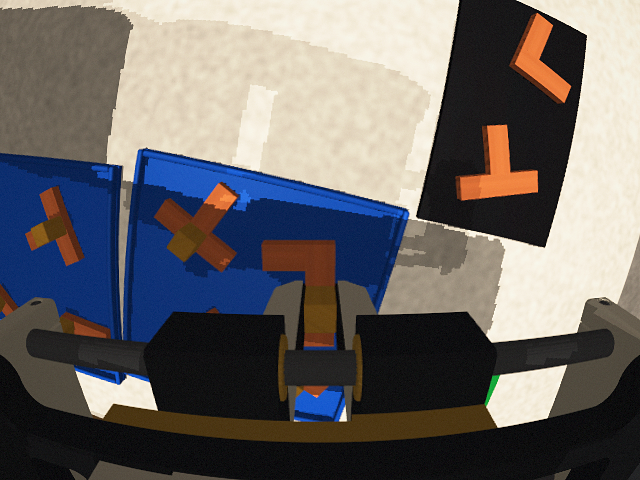

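```bash
cat >> h.py <<'E'
import math
def plate(px,py):
    a=math.radians(6.7); ex=np.array([math.cos(a),math.sin(a)]); ey=np.array([-ex[1],ex[0]])
    return np.array([.555,.301])+ex*px+ey*py
def box(px,py):
    a=math.radians(-3.5); ex=np.array([math.cos(a),math.sin(a)]); ey=np.array([-ex[1],ex[0]])
    return np.array([.575,-.290])+ex*px+ey*py
E
python3 - <<'E'
from h import *
p=plate(.045,0); print(p);go(p[0],p[1],.07,6.7)
E
```

```text
[0.59969268 0.30625018]
shift [31.54 -3.62  0.75] turn 2.8 (or 182.8,-177.2) about tool z; j6=-13 jawyaw 9.5
```

>>> servo_tool(
  targets=[
    [[5,-0.6,0],1,1],
    [[10,-1.2,0],2,1],
    [[15,-1.8,0],3,1],
    [[20,-2.4,0],3,1],
    [[25,-3,0],3,1],
    [[29,-3.4,0],3,1],
    [[31.5,-3.6,0],3,1],
    [[31.5,-3.6,0],3,1],
  ],
)

```text
t: 5.48
position: [0.5994, 0.307, 0.0767]
ee_rot: [[-0.116, 0.993, -0.001], [0.993, 0.116, -0.0], [-0.0, -0.001, -1.0]]
contact_force: [-0.1, -0.3, -0.8]
width: 0.0136
```

Run:
```python
from h import *
st(); d=shot("wrist","w4")
p=plate(.045,0); go(p[0],p[1],.044,6.7)
```

```text
t 5.47 pos [0.5994 0.307  0.0767] F [-0.1 -0.3 -0.8] w 0.0136 j6 0.29
shift [ 0.05 -0.01  3.28] turn -0.1 (or 179.9,-180.1) about tool z; j6=16 jawyaw 6.6
```

View pics/w4.png

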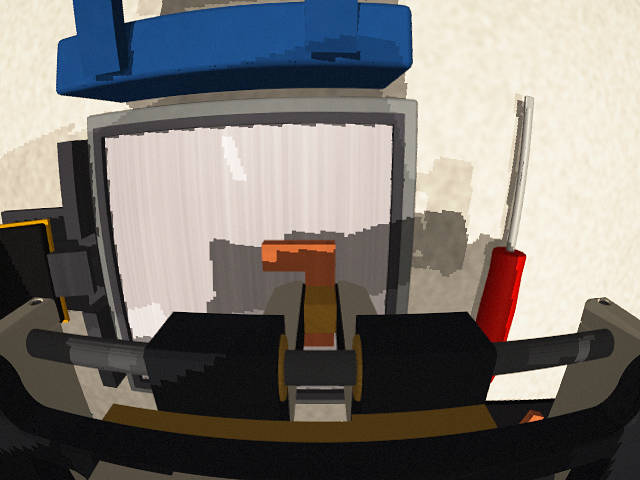

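>>> servo_tool(
  targets=[
    [[0,0,1.5],0,1],
    [[0,0,2.8],0,1],
    [[0,0,3.2],0,1],
    [[0,0,3.3],0,1],
    [[0,0,3.3],0,1],
  ],
)

```text
t: 6.15
position: [0.6002, 0.3058, 0.0442]
ee_rot: [[-0.114, 0.994, 0.0], [0.994, 0.114, 0.0], [0.0, 0.0, -1.0]]
contact_force: [-0.7, 0.0, -0.4]
width: 0.0136
```

>>> servo_tool(
  targets=[
    [[0,0,0.1],0,1],
    [[0,0,0.1],0,1],
    [[0,0,0.1],0,0.35],
    [[0,0,0.1],0,0.35],
    [[0,0,0.1],0,0.35],
    [[0,0,-2],0,0.35],
    [[0,0,-6],0,0.35],
    [[0,0,-8],0,0.35],
  ],
)

```text
t: 7.15
position: [0.6009, 0.3064, 0.1277]
ee_rot: [[-0.114, 0.993, 0.003], [0.993, 0.114, 0.002], [0.001, 0.004, -1.0]]
contact_force: [-0.2, -0.2, -0.2]
width: 0.0301
```

Run:
```python
from h import *
st(); d=shot("wrist","w5")
go(.4215,-.081,.15,50.7)
```

```text
t 7.15 pos [0.6009 0.3064 0.1277] F [-0.2 -0.2 -0.2] w 0.0301 j6 0.29
shift [-36.45 -22.3   -2.25] turn -44.2 (or 135.8,-224.2) about tool z; j6=17 jawyaw 6.5
```

View pics/w5.png

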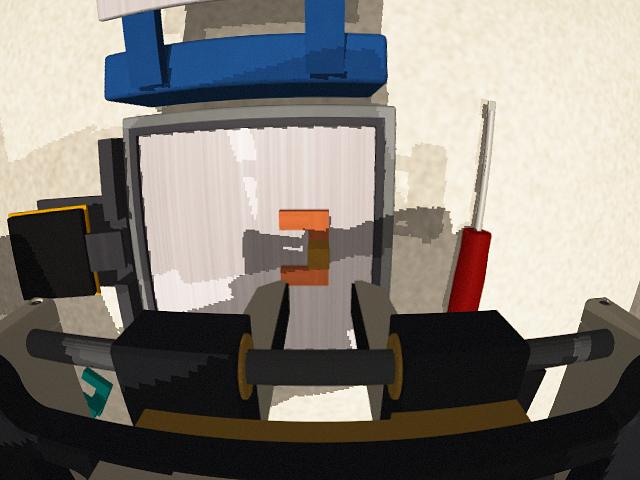

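>>> servo_tool(
  targets=[
    [[-36.4,-22.3,-2.3],-44,0.35],
    [[-36.4,-22.3,-2.3],-44,0.35],
    [[-36.4,-22.3,-2.3],-44,0.35],
    [[-36.4,-22.3,-2.3],-44,0.35],
    [[-36.4,-22.3,-2.3],-44,0.35],
    [[-36.4,-22.3,-2.3],-44,0.35],
    [[-36.4,-22.3,-2.3],-44,0.35],
    [[-36.4,-22.3,-2.3],-44,0.35],
    [[-36.4,-22.3,-2.3],-44,0.35],
    [[-36.4,-22.3,-2.3],-44,0.35],
  ],
)

```text
t: 8.45
position: [0.4203, -0.0801, 0.1471]
ee_rot: [[-0.773, 0.634, -0.0], [0.634, 0.773, 0.0], [0.0, -0.0, -1.0]]
contact_force: [0.4, -0.4, 0.4]
width: 0.0304
```

Run:
```python
from wm import *
st(); go(.4215,-.081,.15,50.7)
d=shot("wrist","w6"); p=proj(d,[.4215,-.081,.034]); print(p); U(d,p,.012,.034,50)
x,y=int(p[0]),int(p[1]); print(x-55,y-50)
cv2.imwrite("pics/w6z.png",cv2.resize(d["img"][y-50:y+50,x-55:x+55,::-1],None,fx=6,fy=6))
shot("top","t6")
```

```text
t 8.45 pos [ 0.4203 -0.0801  0.1471] F [ 0.4 -0.4  0.4] w 0.0304 j6 -1.18
shift [-0.15  0.01 -0.29] turn -0.1 (or 179.9,-180.1) about tool z; j6=-68 jawyaw 50.6
[320.06793952 246.28736631]
brass px [317.4 242.4] [308 230  19  25 436]
rect [413.1 -89.8] [33.6 54.9] 51.0 cop mean [413.1 -87.9]
265 196
```

View pics/w6.png

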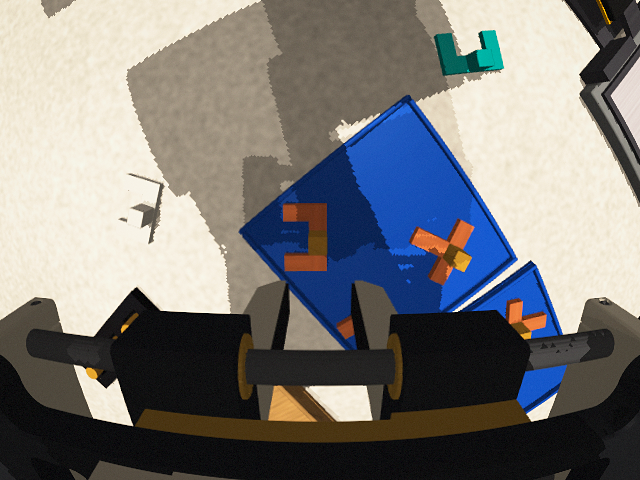

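View pics/w6z.png

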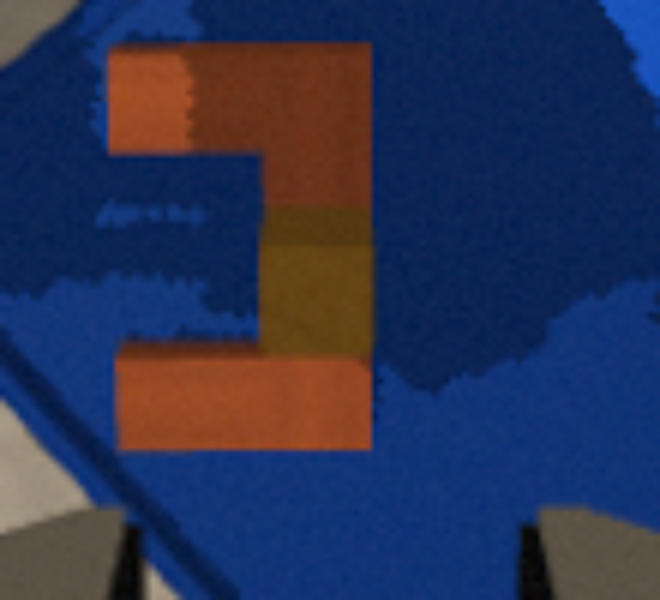

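Run:
```python
from h import *
d=shot("wrist"); print(onz(d,[(317.7,245.7)],.034)); go(.4197,-.0822,.027,51)
```

```text
[[ 0.41998797 -0.08212717  0.034     ]]
shift [-0.08 -0.18 12.01] turn -0.4 (or 179.6,-180.4) about tool z; j6=-68 jawyaw 50.6
```

>>> servo_tool(
  targets=[
    [[-0.1,-0.2,4],0,0.35],
    [[-0.1,-0.2,8],0,0.35],
    [[-0.1,-0.2,10.5],0,0.35],
    [[-0.1,-0.2,12],0,0.35],
    [[-0.1,-0.2,12],0,0.35],
    [[-0.1,-0.2,12],0,0.35],
  ],
)

```text
t: 9.35
position: [0.42, -0.0834, 0.028]
ee_rot: [[-0.772, 0.635, 0.001], [0.635, 0.772, -0.0], [-0.001, 0.0, -1.0]]
contact_force: [0.7, -0.3, -0.3]
width: 0.03
```

Run:
```python
from h import *
st(); d=shot("wrist","w7")
```

```text
t 9.35 pos [ 0.42   -0.0834  0.028 ] F [ 0.7 -0.3 -0.3] w 0.03 j6 -1.19
```

View pics/w7.png

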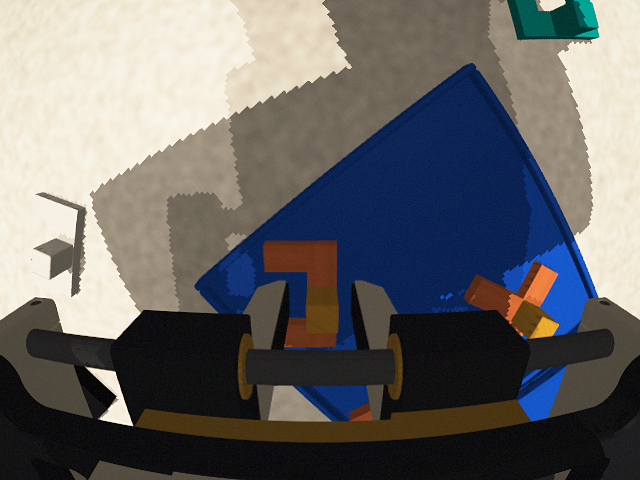

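>>> servo_tool(
  targets=[
    [[0,0,0],0,1],
    [[0,0,0],0,1],
    [[0,0,0],0,1],
    [[0,0,0],0,1],
    [[0,0,-2],0,1],
    [[0,0,-4],0,1],
    [[0,0,-5],0,1],
    [[0,0,-5],0,1],
  ],
  grip_force=30,
)

```text
t: 10.4
position: [0.4196, -0.0834, 0.0775]
ee_rot: [[-0.772, 0.635, 0.001], [0.635, 0.772, -0.0], [-0.001, 0.0, -1.0]]
contact_force: [0.1, 0.6, -1.5]
width: 0.0136
```

Run:
```python
from h import *
st(); p=plate(-.02,0); print(p);go(p[0],p[1],.077,6.7)
T=shot("top","t8")
cv2.imwrite("pics/t8z.png",cv2.resize(T["img"][120:370,100:375,::-1],None,fx=2.4,fy=2.4))
```

```text
t 10.4 pos [ 0.4196 -0.0834  0.0775] F [ 0.1  0.6 -1.5] w 0.0136 j6 -1.19
[0.53513659 0.29866659]
shift [15.36 36.84  0.05] turn 43.8 (or 223.8,-136.2) about tool z; j6=-68 jawyaw 50.5
```

View pics/t8z.png

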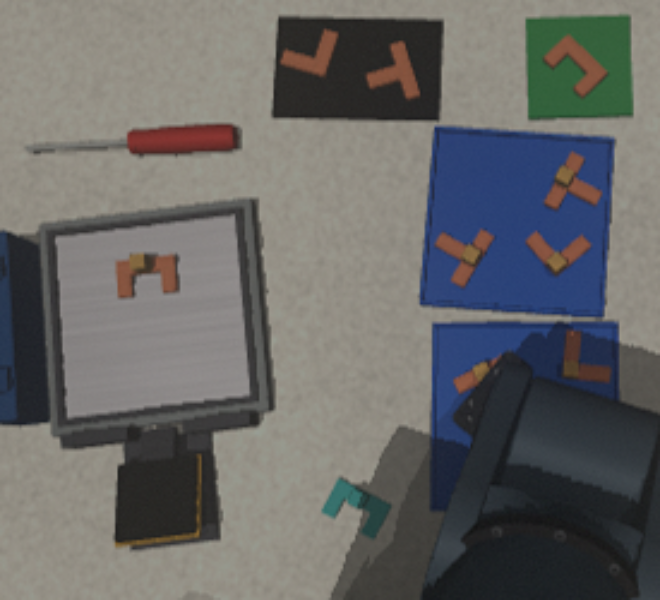

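>>> servo_tool(
  targets=[
    [[2.1,5.2,0],7,1],
    [[4.3,10.4,0],14,1],
    [[6.4,15.6,0],21,1],
    [[8.6,20.8,0],28,1],
    [[10.7,26,0],35,1],
    [[13,31.2,0],40,1],
    [[15,36,0],44,1],
    [[15.4,36.8,0],44,1],
    [[15.4,36.8,0],44,1],
  ],
)

```text
t: 11.58
position: [0.5337, 0.2984, 0.0761]
ee_rot: [[-0.115, 0.993, -0.002], [0.993, 0.115, -0.001], [-0.001, -0.002, -1.0]]
contact_force: [-0.7, -0.0, -1.1]
width: 0.0138
```

Run:
```python
from h import *
st(); d=shot("wrist","w9")
p=plate(-.02,0); go(p[0],p[1],.045,6.7)
```

```text
t 11.57 pos [0.5337 0.2984 0.0761] F [-0.7 -0.  -1.1] w 0.0138 j6 0.32
shift [0.08 0.15 3.14] turn -0.1 (or 179.9,-180.1) about tool z; j6=18 jawyaw 6.6
```

View pics/w9.png

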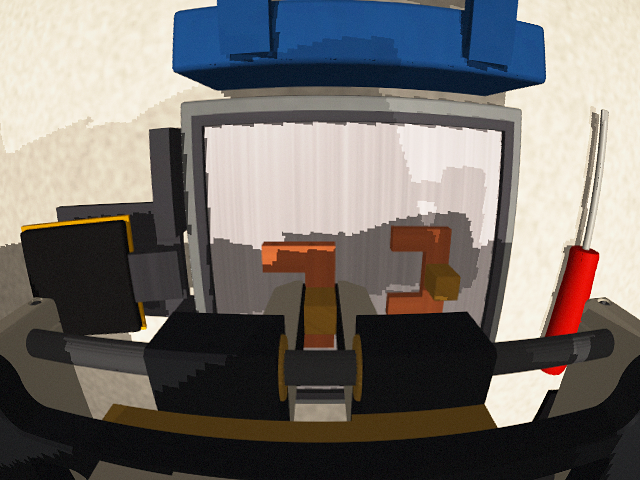

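>>> servo_tool(
  targets=[
    [[0,0,1.5],0,1],
    [[0,0,2.6],0,1],
    [[0,0,3.1],0,1],
    [[0,0,3.2],0,1],
    [[0,0,3.2],0,1],
  ],
)

```text
t: 12.25
position: [0.5345, 0.2987, 0.0455]
ee_rot: [[-0.114, 0.993, 0.0], [0.993, 0.114, 0.0], [0.0, 0.0, -1.0]]
contact_force: [-0.2, 0.9, -1.3]
width: 0.0139
```

>>> servo_tool(
  targets=[
    [[0,0,0.1],0,1],
    [[0,0,0.15],0,1],
    [[0,0,0.15],0,0.35],
    [[0,0,0.15],0,0.35],
    [[0,0,0.15],0,0.35],
    [[0,0,-2],0,0.35],
    [[0,0,-6],0,0.35],
    [[0,0,-10],0,0.35],
    [[0,0,-13],0,0.35],
    [[0,0,-13],0,0.35],
  ],
)

```text
t: 13.5
position: [0.5353, 0.2992, 0.1775]
ee_rot: [[-0.114, 0.993, 0.004], [0.993, 0.114, 0.002], [0.001, 0.004, -1.0]]
contact_force: [-0.3, -0.2, 0.1]
width: 0.0303
```

Run:
```python
from h import *
st(); d=shot("wrist","w10")
go(.388,.280,.13,96.7); go(.388,.280,.13,6.7)
```

```text
t 13.5 pos [0.5353 0.2992 0.1775] F [-0.3 -0.2  0.1] w 0.0303 j6 0.32
shift [ -0.2  -14.78   4.55] turn 89.8 (or 269.8,-90.2) about tool z; j6=18 jawyaw 6.5
shift [ -0.2  -14.78   4.55] turn -0.2 (or 179.8,-180.2) about tool z; j6=18 jawyaw 6.5
```

View pics/w10.png

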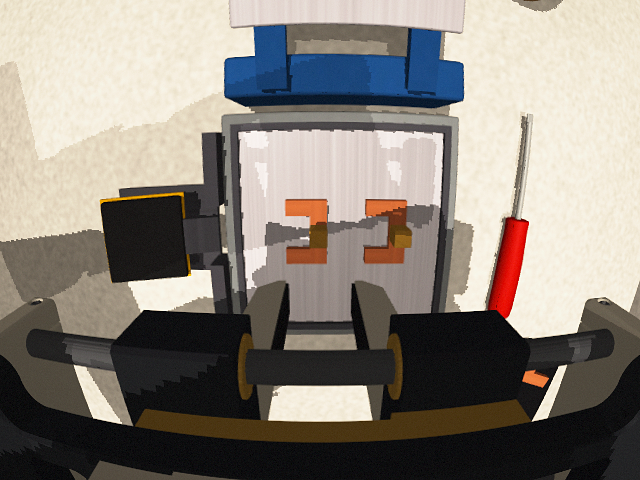

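Run:
```python
from h import *
d=shot("wrist"); T=shot("top")
pw=np.array([(101,200),(183,195),(189,275),(110,282)])
pt=np.array([(173,434),(288,418),(290,538),(168,548)])/3.5+[100,190]
# wrist order: outer/+y, inner/+y, inner/-y, outer/-y ; top order: inner+y, inner-y, outer-y, outer+y
Q=[]
for i,j in ((0,3),(1,0),(2,1),(3,2)):
    q,e=tri(d,pw[i],T,pt[j]); Q.append(q); print(q.round(4),round(e,4))
q=np.mean(Q,0); print("centre",q); go(q[0],q[1],.10,96.7)
```

```text
[0.3507 0.313  0.0544] 0.0001
[0.4185 0.3199 0.0349] 0.002
[0.4268 0.2502 0.0355] 0.0007
[0.3562 0.2405 0.0543] 0.0002
centre [0.38804346 0.28088141 0.04476881]
shift [ -0.08 -14.68   7.43] turn 89.8 (or 269.8,-90.2) about tool z; j6=18 jawyaw 6.5
```

>>> servo_tool(
  targets=[
    [[0,-4,0],-10,1],
    [[-0.1,-9,0],-20,1],
    [[-0.1,-13,1],-30,1],
    [[-0.1,-14.7,4],-40,1],
    [[-0.1,-14.7,7],-50,1],
    [[-0.1,-14.7,7.5],-60,1],
    [[-0.1,-14.7,7.5],-70,1],
    [[-0.1,-14.7,7.5],-80,1],
    [[-0.1,-14.7,7.5],-90,1],
    [[-0.1,-14.7,7.5],-90,1],
  ],
)

```text
t: 14.9
position: [0.3879, 0.2806, 0.0993]
ee_rot: [[-0.994, -0.113, -0.002], [-0.113, 0.994, -0.001], [0.002, -0.001, -1.0]]
contact_force: [-0.5, 0.3, 0.6]
width: 0.0005
```

Run:
```python
from h import *
st(); go(.388,.281,.072,96.7); S=shot("side","s11")
cv2.imwrite("pics/s11z.png",cv2.resize(S["img"][100:320,180:420,::-1],None,fx=2.7,fy=2.7))
```

```text
t 14.9 pos [0.3879 0.2806 0.0993] F [-0.5  0.3  0.6] w 0.0005 j6 -1.15
shift [-0.02  0.04  2.73] turn -0.2 (or 179.8,-180.2) about tool z; j6=-66 jawyaw 96.5
```

View pics/s11z.png

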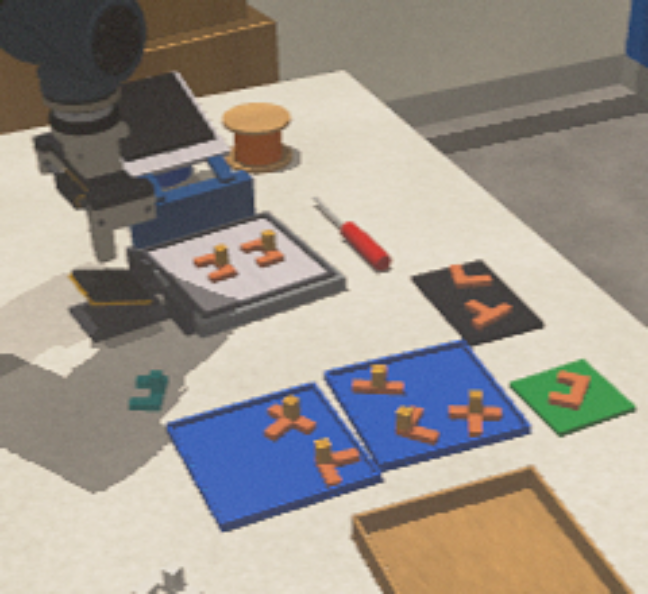

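>>> servo_tool(
  targets=[
    [[0,0,2],0,1],
    [[0,0,2.8],0,1],
    [[0,0,3.2],0,1],
    [[0,0,3.5],0,1],
    [[0,0,3.8],0,1],
    [[0,0,4.1],0,1],
    [[0,0,4.4],0,1],
    [[0,0,4.7],0,1],
  ],
)

```text
t: 15.95
position: [0.3875, 0.2807, 0.0533]
ee_rot: [[-0.994, -0.112, -0.002], [-0.112, 0.994, -0.001], [0.002, -0.001, -1.0]]
contact_force: [-6.4, -0.3, 8.4]
width: 0.0001
```

>>> servo_tool(
  targets=[
    [[0,0,0.2],0,1],
    [[0,0,0.3],0,1],
    [[0,0,0.4],0,1],
    [[0,0,0.4],0,1],
  ],
)

```text
t: 16.45
position: [0.3874, 0.2807, 0.0493]
ee_rot: [[-0.994, -0.112, -0.002], [-0.112, 0.994, -0.001], [0.003, -0.001, -1.0]]
contact_force: [-6.5, -0.5, 9.8]
width: 0.0004
```

>>> servo_tool(
  targets=[
    [[0,0,0.1],0,1],
    [[0,0,0.2],0,1],
    [[0,0,0.2],0,1],
  ],
)

```text
t: 16.82
position: [0.3875, 0.2807, 0.0488]
ee_rot: [[-0.994, -0.112, -0.002], [-0.112, 0.994, -0.001], [0.002, -0.001, -1.0]]
contact_force: [-12.6, -5.6, 35.4]
width: 0.0003
```

Run:
```python
from h import *
st(); S=shot("side","s12")
cv2.imwrite("pics/s12z.png",cv2.resize(S["img"][100:320,180:420,::-1],None,fx=2.7,fy=2.7))
```

```text
t 16.82 pos [0.3875 0.2807 0.0488] F [-12.6  -5.6  35.4] w 0.0003 j6 -1.15
```

View pics/s12z.png

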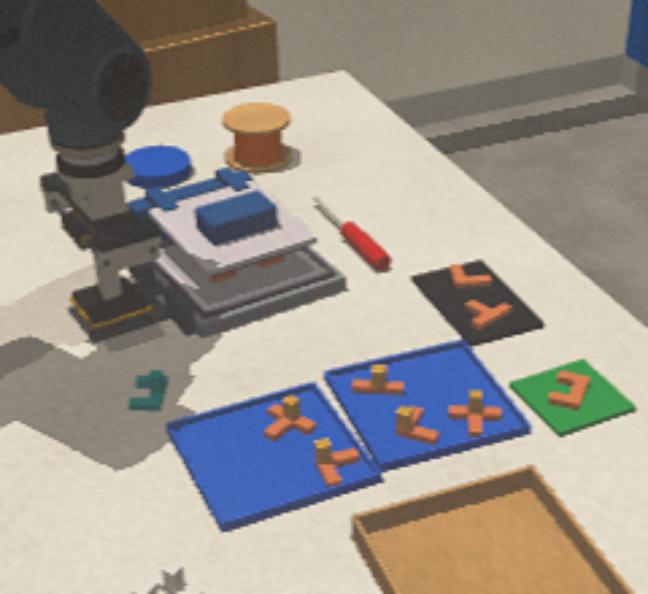

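>>> servo_tool(
  targets=[
    [[0,0,-0.05],0,1],
    [[0,0,-0.05],0,1],
    [[0,0,-0.05],0,1],
    [[0,0,-0.05],0,1],
    [[0,0,-0.05],0,1],
    [[0,0,-0.05],0,1],
    [[0,0,-0.05],0,1],
    [[0,0,-0.05],0,1],
  ],
)

```text
t: 17.88
position: [0.3875, 0.2807, 0.0489]
ee_rot: [[-0.994, -0.112, -0.002], [-0.112, 0.994, -0.001], [0.002, -0.001, -1.0]]
contact_force: [-12.1, -3.7, 28.9]
width: 0.0005
```

>>> servo_tool(
  targets=[
    [[0,0,-0.5],0,1],
    [[0,0,-1],0,1],
    [[0,0,-1.5],0,1],
    [[0,0,-2],0,1],
    [[0,0,-3],0,1],
    [[0,0,-5],0,1],
    [[0,0,-8],0,1],
    [[0,0,-11],0,1],
    [[0,0,-11],0,1],
    [[0,0,-11],0,1],
  ],
)

```text
t: 19.12
position: [0.3878, 0.2806, 0.157]
ee_rot: [[-0.993, -0.114, -0.001], [-0.114, 0.993, -0.001], [0.001, -0.001, -1.0]]
contact_force: [0.6, -0.2, 0.6]
width: 0.0007
```

Run:
```python
from h import *
st(); S=shot("side","s13")
cv2.imwrite("pics/s13z.png",cv2.resize(S["img"][100:320,180:420,::-1],None,fx=2.7,fy=2.7))
p=plate(.045,0); go(p[0],p[1],.16,6.7)
```

```text
t 19.12 pos [0.3878 0.2806 0.157 ] F [ 0.6 -0.2  0.6] w 0.0007 j6 -1.16
shift [-21.35   0.13  -0.37] turn 89.8 (or 269.8,-90.2) about tool z; j6=-66 jawyaw 96.5
```

View pics/s13z.png

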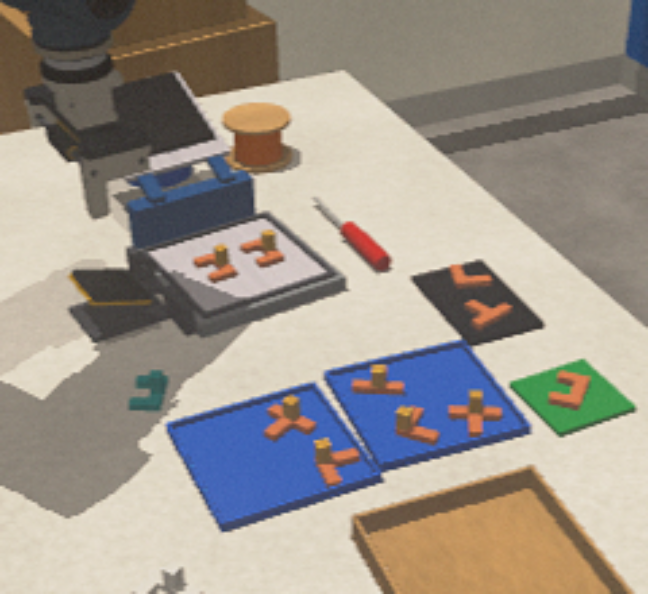

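>>> servo_tool(
  targets=[
    [[-3,0.1,0],10,0.35],
    [[-6,0.1,0],20,0.35],
    [[-9,0.1,0],30,0.35],
    [[-12,0.1,0],40,0.35],
    [[-15,0.1,0],50,0.35],
    [[-18,0.1,0],60,0.35],
    [[-21,0.1,0],70,0.35],
    [[-21.4,0.1,0],80,0.35],
    [[-21.4,0.1,0],90,0.35],
    [[-21.4,0.1,0],90,0.35],
  ],
)

```text
t: 20.42
position: [0.6005, 0.3061, 0.1562]
ee_rot: [[-0.115, 0.993, -0.002], [0.993, 0.115, -0.001], [-0.001, -0.002, -1.0]]
contact_force: [-0.2, 0.2, 0.6]
width: 0.0303
```

Run:
```python
from wm import *
st(); d=shot("wrist","w14"); 
for q in (.045,-.02):
    p=plate(q,0); px=proj(d,[p[0],p[1],.05]); print(p,px); U(d,px,.028,.05,40)
x,y=250,190
cv2.imwrite("pics/w14z.png",cv2.resize(d["img"][190:310,220:350,::-1],None,fx=5,fy=5))
```

```text
t 20.43 pos [0.6005 0.3061 0.1562] F [-0.2  0.2  0.6] w 0.0303 j6 0.29
[0.59969268 0.30625018] [319.17047032 246.2997283 ]
brass px [320.  242.2] [310 230  20  26 477]
rect [590.5 303.9] [33.2 51.7] 5.9 cop mean [593.2 301.6]
[0.53513659 0.29866659] [229.79850589 246.08994079]
brass px [231.5 242.5] [220 231  24  24 527]
rect [525.2 296.5] [35.  51.9] 5.9 cop mean [527.9 296.2]
```

View pics/w14z.png

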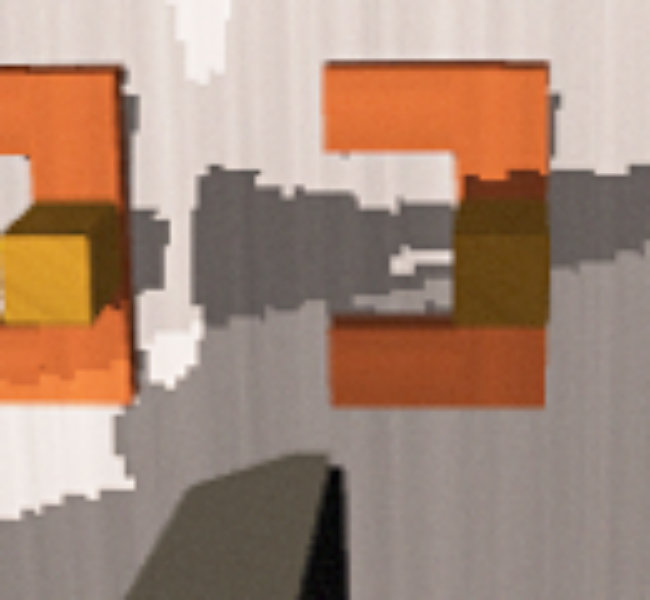

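>>> servo_tool(
  targets=[
    [[0,0,4],0,0.35],
    [[0,0,8],0,0.35],
    [[0,0,10],0,0.35],
    [[0,0,11.2],0,0.35],
    [[0,0,11.2],0,0.35],
    [[0,0,11.2],0,1],
    [[0,0,11.2],0,1],
    [[0,0,11.2],0,1],
    [[0,0,11.2],0,1],
    [[0,0,11.2],0,1],
  ],
  grip_force=30,
)

```text
t: 21.72
position: [0.6014, 0.3066, 0.0468]
ee_rot: [[-0.114, 0.993, 0.001], [0.993, 0.114, 0.001], [0.0, 0.001, -1.0]]
contact_force: [-1.9, -0.7, 6.5]
width: 0.0137
```

Run:
```python
from h import *
st(); p=box(.045,.035); print(p); go(p[0],p[1],.11,-3.5)
p=box(-.035,.035); print(p)
```

```text
t 21.73 pos [0.6014 0.3066 0.0468] F [-1.9 -0.7  6.5] w 0.0137 j6 0.29
[ 0.62205276 -0.25781247]
shift [-56.3   -4.38  -6.35] turn 10.1 (or 190.1,-169.9) about tool z; j6=17 jawyaw 6.6
[ 0.54220198 -0.25292858]
```

>>> servo_tool(
  targets=[
    [[0,0,-1],0,1],
    [[0,0,-2],0,1],
    [[0,0,-2],0,1],
  ],
)

```text
t: 22.1
position: [0.6015, 0.3066, 0.067]
ee_rot: [[-0.114, 0.993, 0.002], [0.993, 0.114, 0.001], [0.001, 0.002, -1.0]]
contact_force: [0.6, -0.1, -1.1]
width: 0.0138
```

Run:
```python
from h import *
st(); d=shot("wrist","w15")
S=shot("side","s15")
cv2.imwrite("pics/s15z.png",cv2.resize(S["img"][100:260,180:340,::-1],None,fx=4,fy=4))
```

```text
t 22.1 pos [0.6015 0.3066 0.067 ] F [ 0.6 -0.1 -1.1] w 0.0138 j6 0.29
```

View pics/w15.png

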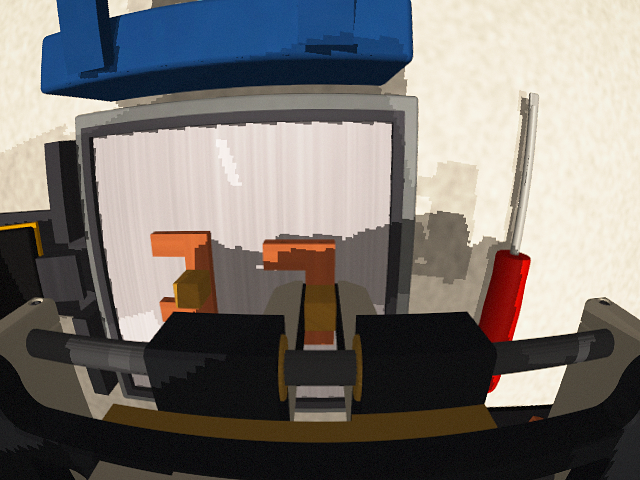

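View pics/s15z.png

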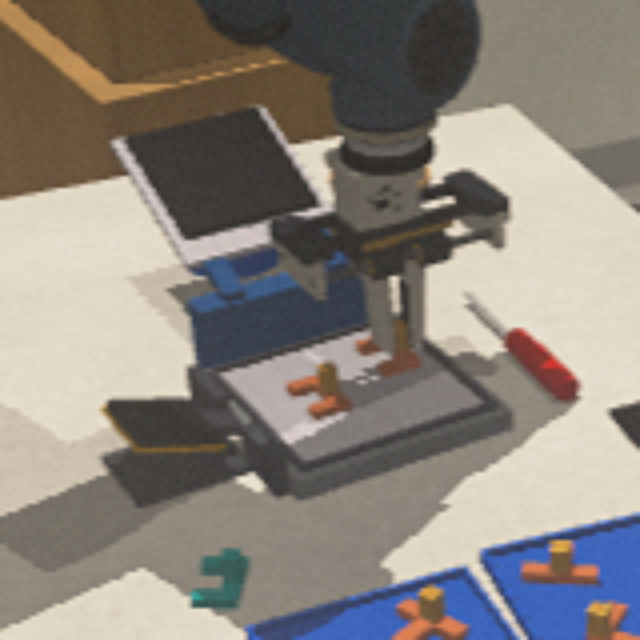

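Run:
```python
from h import *
p=box(.045,.04); print(p); go(p[0],p[1],.09,-3.5)
```

```text
[ 0.62235801 -0.25282179]
shift [-55.79  -4.25  -2.42] turn 10.0 (or 190.0,-170.0) about tool z; j6=17 jawyaw 6.5
```

>>> servo_tool(
  targets=[
    [[-3,0,-2.2],0,1],
    [[-8,-0.6,-2.4],2,1],
    [[-13,-1,-2.4],4,1],
    [[-19,-1.4,-2.4],6,1],
    [[-25,-1.9,-2.4],8,1],
    [[-31,-2.4,-2.4],10,1],
    [[-37,-2.8,-2.4],10,1],
    [[-43,-3.3,-2.4],10,1],
    [[-48,-3.7,-2.4],10,1],
    [[-52,-4,-2.4],10,1],
  ],
)

```text
t: 23.45
position: [0.6201, -0.217, 0.0894]
ee_rot: [[0.061, 0.998, -0.0], [0.998, -0.061, 0.0], [0.0, -0.0, -1.0]]
contact_force: [0.4, 0.3, -0.9]
width: 0.0136
```

Run:
```python
from h import *
st(); p=box(.045,.04); go(p[0],p[1],.07,-3.5);d=shot("wrist","w16")
```

```text
t 23.45 pos [ 0.6201 -0.217   0.0894] F [ 0.4  0.3 -0.9] w 0.0136 j6 -0.35
shift [-3.57  0.45  1.94] turn -0.0 (or 180.0,-180.0) about tool z; j6=-20 jawyaw -3.5
```

View pics/w16.png

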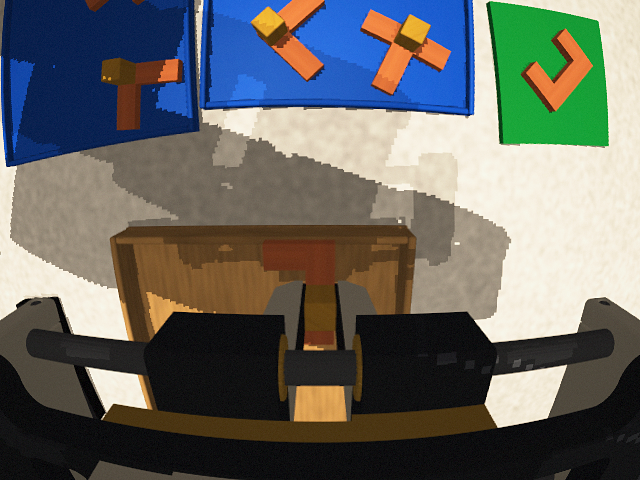

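>>> servo_tool(
  targets=[
    [[-2,0.2,0],0,1],
    [[-3.6,0.3,0.5],0,1],
    [[-3.6,0.3,2.5],0,1],
    [[-3.6,0.3,4.5],0,1],
    [[-3.6,0.3,5.4],0,1],
    [[-3.6,0.3,5.6],0,1],
    [[-3.6,0.3,5.6],0,1],
  ],
)

```text
t: 24.38
position: [0.6216, -0.2508, 0.0341]
ee_rot: [[0.06, 0.998, 0.0], [0.998, -0.06, -0.0], [-0.0, 0.0, -1.0]]
contact_force: [-0.0, 0.5, 0.2]
width: 0.0137
```

>>> servo_tool(
  targets=[
    [[0,0,0.2],0,1],
    [[0,0,0.4],0,1],
    [[0,0,0.4],0,1],
  ],
)

```text
t: 24.75
position: [0.6218, -0.2511, 0.0318]
ee_rot: [[0.06, 0.998, 0.001], [0.998, -0.06, -0.0], [-0.0, 0.001, -1.0]]
contact_force: [-5.5, 3.3, 14.0]
width: 0.0137
```

>>> servo_tool(
  targets=[
    [[0,0,-0.1],0,1],
    [[0,0,-0.1],0,0.35],
    [[0,0,-0.1],0,0.35],
    [[0,0,-0.1],0,0.35],
    [[0,0,-3],0,0.35],
    [[0,0,-7],0,0.35],
    [[0,0,-12],0,0.35],
    [[0,0,-12.5],0,0.35],
  ],
)

```text
t: 25.75
position: [0.6228, -0.2516, 0.1586]
ee_rot: [[0.06, 0.998, 0.006], [0.998, -0.06, -0.003], [-0.002, 0.006, -1.0]]
contact_force: [-0.1, -0.8, -1.2]
width: 0.0302
```

Run:
```python
from h import *
st(); p=plate(-.02,0); go(.5355,.299,.15,6.7);d=shot("wrist","w17")
```

```text
t 25.75 pos [ 0.6228 -0.2516  0.1586] F [-0.1 -0.8 -1.2] w 0.0302 j6 -0.39
shift [ 54.44 -12.04   0.67] turn -10.2 (or 169.8,-190.2) about tool z; j6=-23 jawyaw -3.5
```

View pics/w17.png

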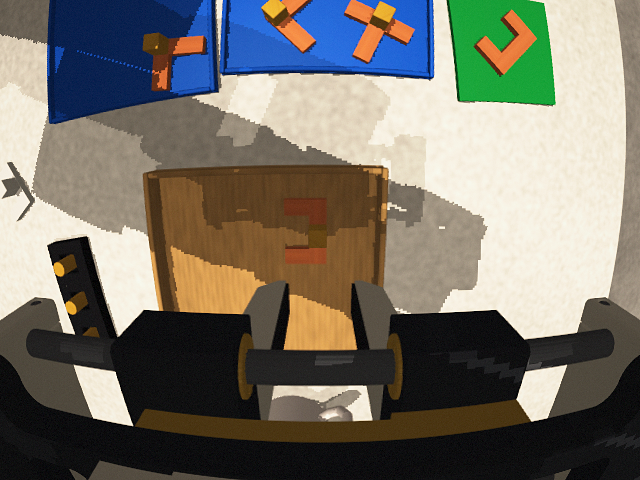

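Link 1 lies flat in the box (block at about (317,238)). Back to the plate for the second.

>>> servo_tool(
  targets=[
    [[6,-1,0.3],-2,0.35],
    [[12,-2.5,0.6],-4,0.35],
    [[18,-4,0.7],-6,0.35],
    [[24,-5.3,0.7],-8,0.35],
    [[30,-6.6,0.7],-10,0.35],
    [[36,-8,0.7],-10,0.35],
    [[42,-9.3,0.7],-10,0.35],
    [[48,-10.6,0.7],-10,0.35],
    [[54,-12,0.7],-10,0.35],
    [[54.4,-12,0.7],-10,0.35],
  ],
)

```text
t: 27.05
position: [0.5326, 0.3024, 0.1461]
ee_rot: [[-0.118, 0.993, -0.002], [0.993, 0.118, -0.001], [-0.0, -0.002, -1.0]]
contact_force: [-0.2, -1.0, 0.1]
width: 0.0304
```

Run:
```python
from wm import *
st(); d=shot("wrist","w18"); px=proj(d,[.535,.2987,.05]); print(px); U(d,px,.028,.05,40); go(.535,.2987,.044,6.5)
cv2.imwrite("pics/w18z.png",cv2.resize(d["img"][180:310,220:400,::-1],None,fx=4,fy=4))
```

```text
t 27.05 pos [0.5326 0.3024 0.1461] F [-0.2 -1.   0.1] w 0.0304 j6 0.32
[323.05130229 256.31450206]
brass px [322.3 251.8] [313 239  20  27 515]
rect [524.9 295.8] [33.6 49.7] 6.2 cop mean [527.7 293. ]
shift [-0.23  0.18 10.21] turn 0.2 (or 180.2,-179.8) about tool z; j6=18 jawyaw 6.7
```

View pics/w18z.png

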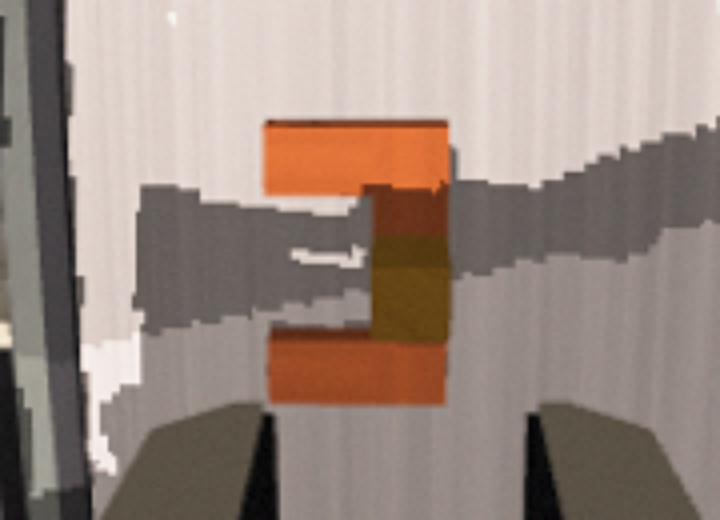

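>>> servo_tool(
  targets=[
    [[-0.3,0.2,2],0,0.35],
    [[-0.3,0.2,6],0,0.35],
    [[-0.3,0.2,8],0,0.35],
    [[-0.3,0.2,10],0,0.35],
    [[-0.3,0.2,10],0,0.35],
  ],
)

```text
t: 27.72
position: [0.5362, 0.2959, 0.0464]
ee_rot: [[-0.114, 0.994, -0.002], [0.994, 0.114, -0.001], [-0.001, -0.002, -1.0]]
contact_force: [0.6, 0.2, -0.4]
width: 0.0301
```

Run:
```python
from h import *
st(); go(.535,.2987,.044,6.5)
```

```text
t 27.73 pos [0.5362 0.2959 0.0464] F [ 0.6  0.2 -0.4] w 0.0301 j6 0.31
shift [ 0.29 -0.09  0.24] turn 0.0 (or 180.0,-180.0) about tool z; j6=18 jawyaw 6.5
```

>>> servo_tool(
  targets=[
    [[0.3,0,0],0,0.35],
    [[0.3,0,0.2],0,0.35],
    [[0.3,0,0.2],0,1],
    [[0.3,0,0.2],0,1],
    [[0.3,0,0.2],0,1],
    [[0.3,0,0.2],0,1],
    [[0.3,0,-1],0,1],
    [[0.3,0,-3],0,1],
    [[0.3,0,-4.2],0,1],
    [[0.3,0,-4.2],0,1],
  ],
)

```text
t: 28.98
position: [0.5369, 0.2998, 0.0913]
ee_rot: [[-0.114, 0.993, 0.002], [0.993, 0.114, 0.001], [0.001, 0.002, -1.0]]
contact_force: [-0.7, -0.0, -0.7]
width: 0.0141
```

Run:
```python
from h import *
st(); p=box(-.02,.04); print(p); go(p[0],p[1],.09,-3.5);d=shot("wrist","w19")
```

```text
t 28.98 pos [0.5369 0.2998 0.0913] F [-0.7 -0.  -0.7] w 0.0141 j6 0.32
[ 0.55747925 -0.24885364]
shift [-54.74  -4.21   0.08] turn 10.0 (or 190.0,-170.0) about tool z; j6=18 jawyaw 6.5
```

View pics/w19.png

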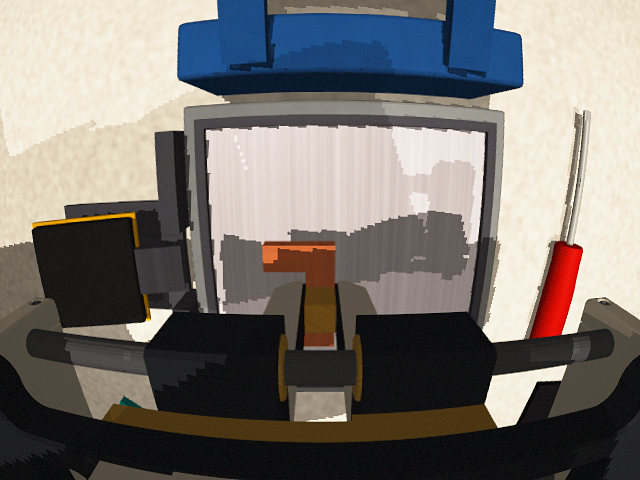

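>>> servo_tool(
  targets=[
    [[-5,-0.4,0],0,1],
    [[-11,-0.8,0],2,1],
    [[-17,-1.3,0],4,1],
    [[-23,-1.8,0],6,1],
    [[-29,-2.2,0],8,1],
    [[-35,-2.7,0],10,1],
    [[-41,-3.2,0],10,1],
    [[-47,-3.7,0],10,1],
    [[-52,-4,0],10,1],
    [[-54.7,-4.2,0],10,1],
  ],
)

```text
t: 30.28
position: [0.5564, -0.2511, 0.0891]
ee_rot: [[0.062, 0.998, -0.001], [0.998, -0.062, 0.0], [0.0, -0.001, -1.0]]
contact_force: [0.1, 0.5, -1.4]
width: 0.0139
```

>>> servo_tool(
  targets=[
    [[0,0,0],0,1],
    [[0,0,0],0,1],
  ],
)

```text
t: 30.52
position: [0.5566, -0.2478, 0.0893]
ee_rot: [[0.06, 0.998, -0.001], [0.998, -0.06, 0.001], [0.001, -0.001, -1.0]]
contact_force: [-1.0, -0.4, -1.7]
width: 0.0141
```

Run:
```python
from h import *
st(); p=box(-.02,.04); go(p[0],p[1],.031,-3.5);d=shot("wrist","w20")
```

```text
t 30.52 pos [ 0.5566 -0.2478  0.0893] F [-1.  -0.4 -1.7] w 0.0141 j6 -0.44
shift [-0.11  0.1   5.83] turn 0.1 (or 180.1,-179.9) about tool z; j6=-25 jawyaw -3.4
```

View pics/w20.png

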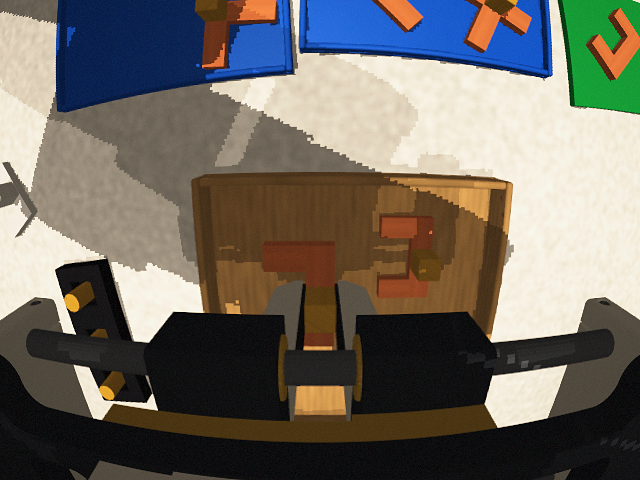

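>>> servo_tool(
  targets=[
    [[0,0,1.5],0,1],
    [[0,0,3.5],0,1],
    [[0,0,5],0,1],
    [[0,0,5.6],0,1],
    [[0,0,5.8],0,1],
    [[0,0,5.8],0,1],
  ],
)

```text
t: 31.32
position: [0.5571, -0.2488, 0.032]
ee_rot: [[0.06, 0.998, 0.0], [0.998, -0.06, -0.0], [-0.0, 0.0, -1.0]]
contact_force: [-0.1, -1.1, -1.5]
width: 0.014
```

>>> servo_tool(
  targets=[
    [[0,0,0.2],0,1],
    [[0,0,0.3],0,1],
    [[0,0,0.3],0,1],
  ],
)

```text
t: 31.7
position: [0.5574, -0.249, 0.031]
ee_rot: [[0.06, 0.998, 0.001], [0.998, -0.06, -0.001], [-0.001, 0.001, -1.0]]
contact_force: [-5.5, 2.5, 18.9]
width: 0.0137
```

>>> servo_tool(
  targets=[
    [[0,0,-0.2],0,1],
    [[0,0,-0.2],0,0.35],
    [[0,0,-0.2],0,0.35],
    [[0,0,-0.2],0,0.35],
    [[0,0,-3],0,0.35],
    [[0,0,-7],0,0.35],
    [[0,0,-12],0,0.35],
    [[0,0,-12.5],0,0.35],
  ],
)

```text
t: 32.7
position: [0.5583, -0.2494, 0.1573]
ee_rot: [[0.06, 0.998, 0.005], [0.998, -0.06, -0.003], [-0.002, 0.005, -1.0]]
contact_force: [0.4, 0.3, -0.1]
width: 0.0307
```

Run:
```python
from h import *
st(); go(.3755,-.264,.15,85);go(.3755,-.264,.15,-3);d=shot("wrist","w21")
```

```text
t 32.7 pos [ 0.5583 -0.2494  0.1573] F [ 0.4  0.3 -0.1] w 0.0307 j6 -0.44
shift [ -2.55 -18.17   0.64] turn -88.4 (or 91.6,-268.4) about tool z; j6=-25 jawyaw -3.4
shift [ -2.55 -18.17   0.64] turn -0.4 (or 179.6,-180.4) about tool z; j6=-25 jawyaw -3.4
```

View pics/w21.png

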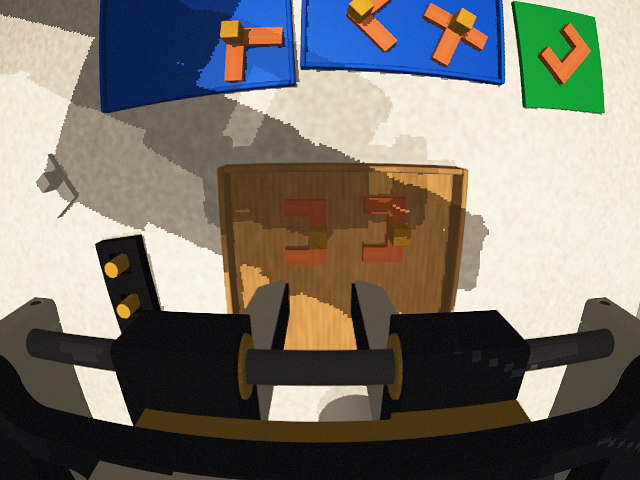

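>>> servo_tool(
  targets=[
    [[-1,-6,0.3],0,0.35],
    [[-2,-12,0.6],0,0.35],
    [[-2.5,-17,1.5],0,0.35],
    [[-2.5,-18.2,2],0,0.35],
    [[-2.5,-18.2,2],0,0.35],
    [[-2.5,-18.2,2],0,0.35],
  ],
)

```text
t: 33.5
position: [0.3749, -0.2629, 0.1337]
ee_rot: [[0.06, 0.998, 0.0], [0.998, -0.06, -0.0], [-0.0, 0.0, -1.0]]
contact_force: [-0.2, -0.4, -0.4]
width: 0.0303
```

Run:
```python
from h import *
st(); d=shot("wrist","w22"); T=shot("top")
for p in ([.3755,-.264,.031],[.377,-.3045,.031],[.3795,-.344,.031]): print(proj(d,p))
x=cv2.resize(d["img"][180:330,250:400,::-1],None,fx=4,fy=4); cv2.imwrite("pics/w22z.png",x)
H=hsv(d);h,s,v=[H[...,i].astype(int) for i in range(3)]
for b in blobs((h>12)&(h<26)&(s>120)&(v>60),60): 
    if 200<b[0][0]<450 and 150<b[0][1]<300: print(b[0],b[1])
```

```text
t 33.5 pos [ 0.3749 -0.2629  0.1337] F [-0.2 -0.4 -0.4] w 0.0303 j6 -0.65
[320.71142811 249.4999127 ]
[325.84485261 301.63795467]
[331.60422033 346.65482397]
[319.53473684 247.92      ] [310 234  20  28 475]
[325.71743487 297.33867735] [316 283  20  30 499]
```

View pics/w22.png

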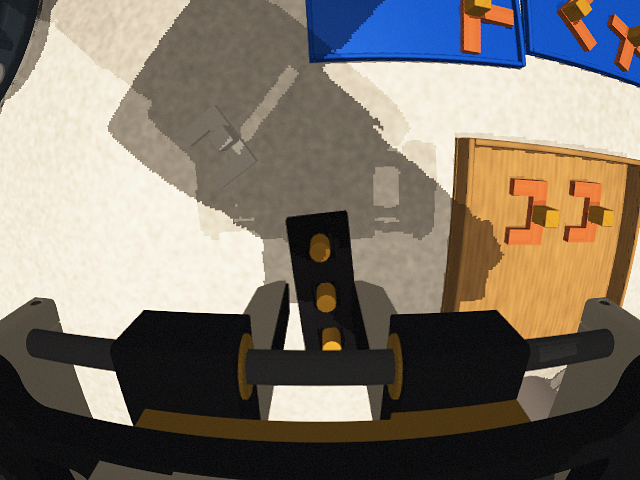

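View pics/w22z.png

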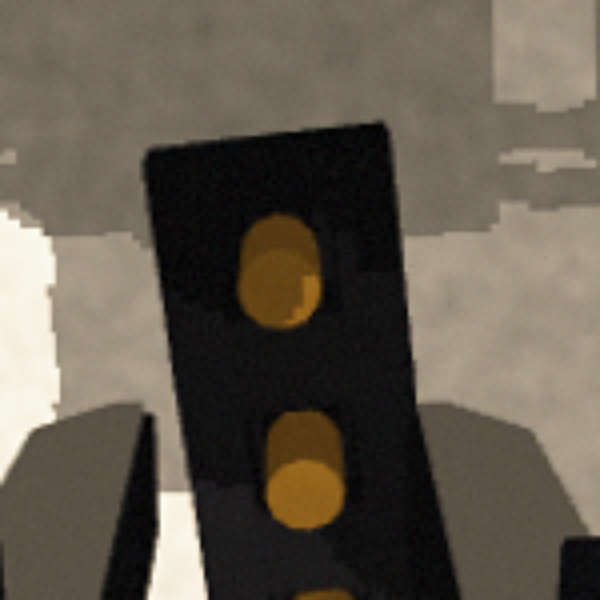

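Run:
```python
from h import *
d=shot("wrist")
q=onz(d,[(320,252),(326.3,303.3)],.031); print(q, np.diff(q,axis=0))
S=shot("side"); print(tri(d,(320,252),S,(281,325)),tri(d,(326.3,303.3),S,(288,336.3)))
go(q[0][0],q[0][1],.036,None)
```

```text
[[ 0.37477305 -0.26569545  0.031     ]
 [ 0.37716007 -0.30577339  0.031     ]] [[ 0.00238703 -0.04007794  0.        ]]
(array([ 0.37433318, -0.26564886,  0.03074013]), np.float64(0.000904780435726562)) (array([ 0.37611982, -0.30523979,  0.0314886 ]), np.float64(0.002161813479539782))
shift [-0.3   0.05  9.78]  jawyaw -3.4
```

>>> servo_tool(
  targets=[
    [[-0.3,0,4],0,0.35],
    [[-0.3,0,7],0,0.35],
    [[-0.3,0,9],0,0.35],
    [[-0.3,0,9.7],0,0.35],
    [[-0.3,0,9.7],0,0.35],
    [[-0.3,0,9.7],0,1],
    [[-0.3,0,9.7],0,1],
    [[-0.3,0,9.7],0,1],
    [[-0.3,0,9.7],0,1],
  ],
  grip_force=20,
)

```text
t: 34.83
position: [0.3739, -0.266, 0.0373]
ee_rot: [[0.06, 0.998, 0.001], [0.998, -0.06, -0.001], [-0.001, 0.001, -1.0]]
contact_force: [-0.9, 0.0, 6.8]
width: 0.0143
```

>>> servo_tool(
  targets=[
    [[0,0,-1],0,1],
    [[0,0,-3],0,1],
    [[0,0,-4.5],0,1],
    [[0,0,-4.5],0,1],
  ],
)

```text
t: 35.33
position: [0.374, -0.266, 0.0828]
ee_rot: [[0.06, 0.998, 0.002], [0.998, -0.06, -0.001], [-0.001, 0.002, -1.0]]
contact_force: [0.7, 0.4, -0.7]
width: 0.0143
```

Run:
```python
from h import *
st(); d=shot("wrist","w23")
for x in (.05,0,-.05):
    p=box(x,-.035); go(p[0],p[1],.08,-3.5)
```

```text
t 35.33 pos [ 0.374  -0.266   0.0828] F [ 0.7  0.4 -0.7] w 0.0143 j6 -0.66
shift [-4.71 25.24  0.23] turn 0.0 (or 180.0,-180.0) about tool z; j6=-38 jawyaw -3.5
shift [-4.7  20.24  0.23] turn 0.0 (or 180.0,-180.0) about tool z; j6=-38 jawyaw -3.5
shift [-4.7  15.24  0.23] turn 0.0 (or 180.0,-180.0) about tool z; j6=-38 jawyaw -3.5
```

View pics/w23.png

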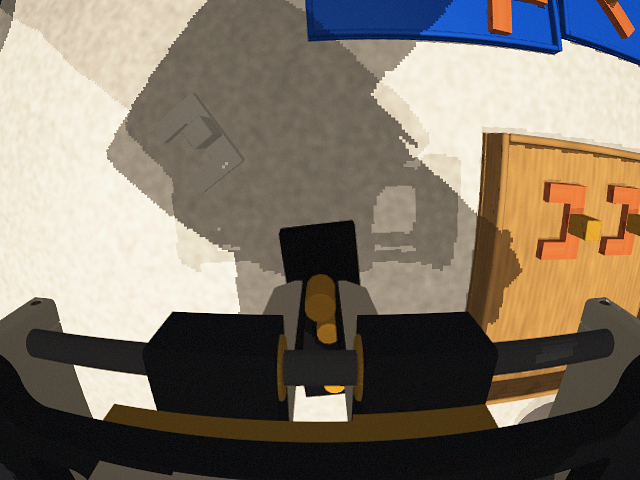

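>>> servo_tool(
  targets=[
    [[-1,5,0],0,1],
    [[-2,10,0],0,1],
    [[-3,15,0],0,1],
    [[-4,20,0],0,1],
    [[-4.7,24,0],0,1],
    [[-4.7,25.2,0],0,1],
    [[-4.7,25.2,2],0,1],
    [[-4.7,25.2,3.8],0,1],
    [[-4.7,25.2,4.2],0,1],
    [[-4.7,25.2,4.2],0,1],
  ],
)

```text
t: 36.62
position: [0.6218, -0.3278, 0.0395]
ee_rot: [[0.061, 0.998, -0.001], [0.998, -0.061, 0.0], [0.0, -0.001, -1.0]]
contact_force: [-0.2, -0.6, -0.6]
width: 0.014
```

Run:
```python
from h import *
st(); p=box(.05,-.035); go(p[0],p[1],.037,-3.5); d=shot("wrist","w24")
```

```text
t 36.62 pos [ 0.6218 -0.3278  0.0395] F [-0.2 -0.6 -0.6] w 0.014 j6 -0.49
shift [-0.01  0.1   0.25] turn 0.0 (or 180.0,-180.0) about tool z; j6=-28 jawyaw -3.5
```

View pics/w24.png

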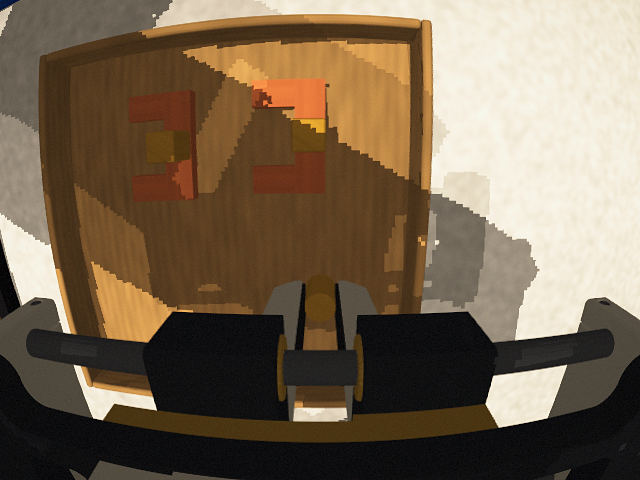

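>>> servo_tool(
  targets=[
    [[0,0,0.2],0,1],
    [[0,0,0.3],0,1],
    [[0,0,0.3],0,1],
  ],
)

```text
t: 37.05
position: [0.6225, -0.3279, 0.0374]
ee_rot: [[0.06, 0.998, 0.001], [0.998, -0.06, -0.0], [-0.0, 0.001, -1.0]]
contact_force: [-1.0, 0.0, 4.0]
width: 0.0139
```

>>> servo_tool(
  targets=[
    [[0,0,0],0,0.4],
    [[0,0,0],0,0.4],
    [[0,0,0],0,0.4],
    [[0,0,-2],0,0.4],
    [[0,0,-5],0,0.4],
    [[0,0,-9],0,0.4],
    [[0,0,-9],0,0.4],
  ],
)

```text
t: 37.92
position: [0.624, -0.3288, 0.1319]
ee_rot: [[0.06, 0.998, 0.006], [0.998, -0.06, -0.004], [-0.003, 0.006, -1.0]]
contact_force: [-0.2, -0.3, -0.1]
width: 0.0281
```

Run:
```python
from h import *
st(); d=shot("wrist","w25"); go(.3767,-.3055,.10,-3.5); go(.379,-.3455,.1,-3.5)
```

```text
t 37.92 pos [ 0.624  -0.3288  0.1319] F [-0.2 -0.3 -0.1] w 0.0281 j6 -0.49
shift [  0.79 -24.74   2.87] turn 0.0 (or 180.0,-180.0) about tool z; j6=-28 jawyaw -3.5
shift [ -3.19 -24.27   2.87] turn 0.0 (or 180.0,-180.0) about tool z; j6=-28 jawyaw -3.5
```

View pics/w25.png

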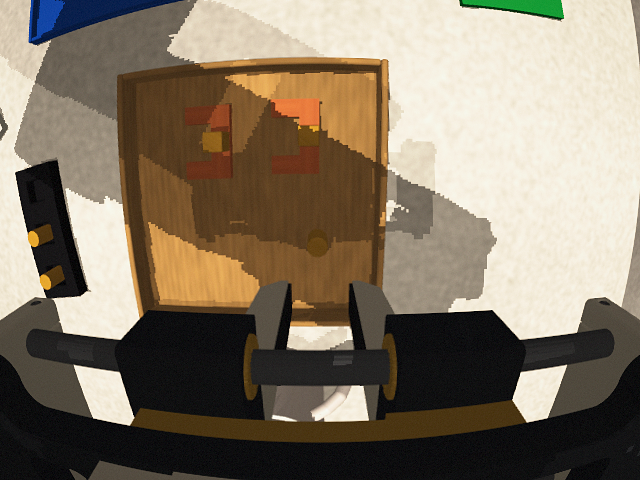

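Spacer 1 stands in the box (≈(317,240)). On to spacer 2.

>>> servo_tool(
  targets=[
    [[0.2,-6,0],0,0.4],
    [[0.4,-12,0],0,0.4],
    [[0.6,-18,0],0,0.4],
    [[0.8,-23,1],0,0.4],
    [[0.8,-24.7,2.5],0,0.4],
    [[0.8,-24.7,2.5],0,0.4],
    [[0.8,-24.7,2.5],0,0.4],
  ],
)

```text
t: 38.85
position: [0.3771, -0.3052, 0.1021]
ee_rot: [[0.06, 0.998, 0.001], [0.998, -0.06, -0.0], [-0.0, 0.001, -1.0]]
contact_force: [0.6, 0.6, 0.4]
width: 0.0279
```

Run:
```python
from h import *
st(); d=shot("wrist","w26"); print(proj(d,[.3767,-.3055,.031])); go(.3767,-.3055,.037,-3.5)
x=cv2.resize(d["img"][180:330,250:400,::-1],None,fx=4,fy=4); cv2.imwrite("pics/w26z.png",x)
```

```text
t 38.85 pos [ 0.3771 -0.3052  0.1021] F [0.6 0.6 0.4] w 0.0279 j6 -0.72
[319.08039369 262.9282539 ]
shift [-0.03 -0.06  6.52] turn 0.1 (or 180.1,-179.9) about tool z; j6=-41 jawyaw -3.4
```

View pics/w26z.png

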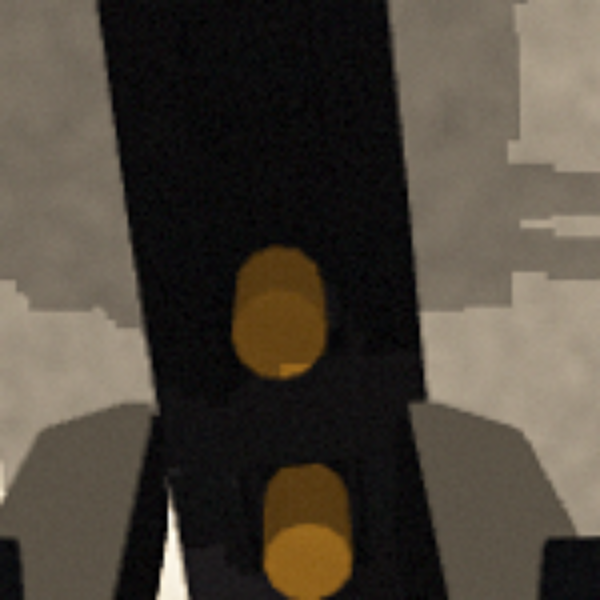

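>>> servo_tool(
  targets=[
    [[0,0,3],0,0.4],
    [[0,0,5],0,0.4],
    [[0,0,6.4],0,0.4],
    [[0,0,6.5],0,0.4],
    [[0,0,6.5],0,1],
    [[0,0,6.5],0,1],
    [[0,0,6.5],0,1],
    [[0,0,6.5],0,1],
  ],
  grip_force=20,
)

```text
t: 39.9
position: [0.3766, -0.3053, 0.0373]
ee_rot: [[0.06, 0.998, 0.001], [0.998, -0.06, -0.001], [-0.001, 0.001, -1.0]]
contact_force: [0.7, -0.2, 6.1]
width: 0.0144
```

>>> servo_tool(
  targets=[
    [[0,0,-1],0,1],
    [[0,0,-3],0,1],
    [[0,0,-4.5],0,1],
    [[0,0,-4.5],0,1],
  ],
)

```text
t: 40.4
position: [0.3766, -0.3053, 0.0828]
ee_rot: [[0.06, 0.998, 0.001], [0.998, -0.06, -0.001], [-0.001, 0.002, -1.0]]
contact_force: [0.5, 0.1, -1.2]
width: 0.0143
```

Run:
```python
from h import *
st(); d=shot("wrist","w27")
p=box(0,-.035); go(p[0],p[1],.038,-3.5)
```

```text
t 40.4 pos [ 0.3766 -0.3053  0.0828] F [ 0.5  0.1 -1.2] w 0.0143 j6 -0.72
shift [-0.8  19.74  4.42] turn 0.0 (or 180.0,-180.0) about tool z; j6=-41 jawyaw -3.5
```

View pics/w27.png

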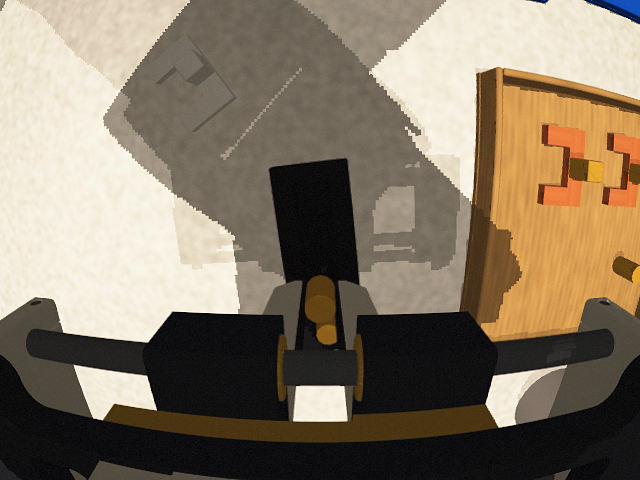

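>>> servo_tool(
  targets=[
    [[-0.2,5,0],0,1],
    [[-0.4,10,0],0,1],
    [[-0.6,15,0],0,1],
    [[-0.8,18.5,0],0,1],
    [[-0.8,19.2,0],0,1],
    [[-0.8,19.2,2],0,1],
    [[-0.8,19.2,3.8],0,1],
    [[-0.8,19.2,4.3],0,1],
    [[-0.8,19.2,4.5],0,1],
    [[-0.8,19.2,4.5],0,1],
  ],
)

```text
t: 41.7
position: [0.5662, -0.3243, 0.0372]
ee_rot: [[0.061, 0.998, -0.002], [0.998, -0.061, 0.001], [0.001, -0.002, -1.0]]
contact_force: [-6.3, 3.4, 10.8]
width: 0.0142
```

>>> servo_tool(
  targets=[
    [[0,0,-0.1],0,0.4],
    [[0,0,-0.1],0,0.4],
    [[0,0,-0.1],0,0.4],
    [[0,0,-2],0,0.4],
    [[0,0,-5],0,0.4],
    [[0,0,-7],0,0.4],
    [[0,0,-7],0,0.4],
  ],
)

```text
t: 42.58
position: [0.5682, -0.3249, 0.1088]
ee_rot: [[0.06, 0.998, 0.003], [0.998, -0.06, -0.002], [-0.002, 0.003, -1.0]]
contact_force: [-0.2, -0.6, 0.6]
width: 0.0281
```

Run:
```python
from h import *
st(); d=shot("wrist","w28"); go(.379,-.3455,.1,-3.5)
```

```text
t 42.58 pos [ 0.5682 -0.3249  0.1088] F [-0.2 -0.6  0.6] w 0.0281 j6 -0.53
shift [ -3.23 -18.69   0.71] turn 0.0 (or 180.0,-180.0) about tool z; j6=-30 jawyaw -3.5
```

View pics/w28.png

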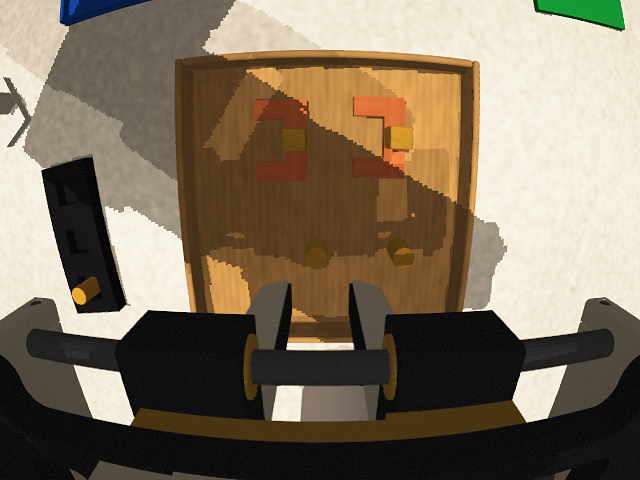

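>>> servo_tool(
  targets=[
    [[-0.5,-5,0],0,0.4],
    [[-1.5,-10,0],0,0.4],
    [[-2.5,-15,0],0,0.4],
    [[-3.2,-18,0.5],0,0.4],
    [[-3.2,-18.7,0.5],0,0.4],
    [[-3.2,-18.7,0.5],0,0.4],
    [[-3.2,-18.7,0.5],0,0.4],
  ],
)

```text
t: 43.5
position: [0.3798, -0.3451, 0.1017]
ee_rot: [[0.059, 0.998, 0.0], [0.998, -0.059, -0.0], [-0.0, 0.0, -1.0]]
contact_force: [-0.2, 0.6, 0.3]
width: 0.028
```

Run:
```python
from h import *
st(); d=shot("wrist","w29"); print(proj(d,[.379,-.3455,.031])); go(.379,-.3455,.037,-3.5)
x=cv2.resize(d["img"][180:330,250:400,::-1],None,fx=4,fy=4); cv2.imwrite("pics/w29z.png",x)
```

```text
t 43.5 pos [ 0.3798 -0.3451  0.1017] F [-0.2  0.6  0.3] w 0.028 j6 -0.77
[318.57725596 263.49862852]
shift [-0.05 -0.07  6.47] turn 0.1 (or 180.1,-179.9) about tool z; j6=-44 jawyaw -3.4
```

View pics/w29z.png

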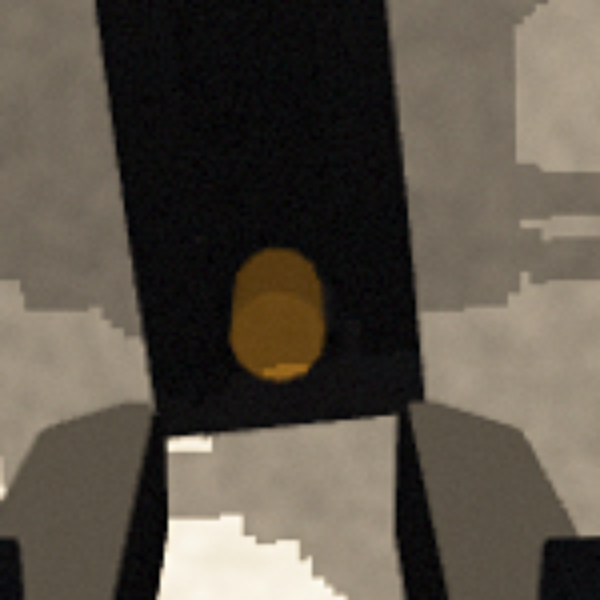

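Centred ((319.5,264)); descend, grip, lift.

>>> servo_tool(
  targets=[
    [[0,0,3],0,0.4],
    [[0,0,5],0,0.4],
    [[0,0,6.4],0,0.4],
    [[0,0,6.5],0,0.4],
    [[0,0,6.5],0,1],
    [[0,0,6.5],0,1],
    [[0,0,6.5],0,1],
    [[0,0,6.5],0,1],
  ],
  grip_force=20,
)

```text
t: 44.55
position: [0.3792, -0.3455, 0.0374]
ee_rot: [[0.06, 0.998, 0.001], [0.998, -0.06, -0.001], [-0.001, 0.001, -1.0]]
contact_force: [0.4, -0.3, 6.0]
width: 0.014
```

>>> servo_tool(
  targets=[
    [[0,0,-1],0,1],
    [[0,0,-3],0,1],
    [[0,0,-4.5],0,1],
    [[0,0,-4.5],0,1],
  ],
)

```text
t: 45.05
position: [0.3792, -0.3456, 0.0829]
ee_rot: [[0.06, 0.998, 0.001], [0.998, -0.06, -0.002], [-0.001, 0.001, -1.0]]
contact_force: [-0.3, -0.3, -0.8]
width: 0.0141
```

Run:
```python
from h import *
st(); d=shot("wrist","w30")
p=box(-.055,-.035); go(p[0],p[1],.038,-3.5)
```

```text
t 45.05 pos [ 0.3792 -0.3456  0.0829] F [-0.3 -0.3 -0.8] w 0.0141 j6 -0.77
shift [ 3.2  13.74  4.41] turn 0.0 (or 180.0,-180.0) about tool z; j6=-44 jawyaw -3.5
```

View pics/w30.png

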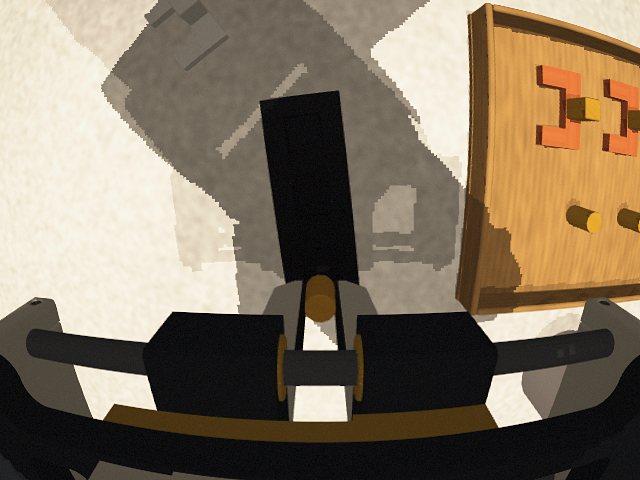

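>>> servo_tool(
  targets=[
    [[0.8,4,0],0,1],
    [[1.8,8,0],0,1],
    [[2.6,12,0],0,1],
    [[3.2,13.9,0],0,1],
    [[3.2,13.9,0],0,1],
    [[3.2,13.9,2],0,1],
    [[3.2,13.9,3.8],0,1],
    [[3.2,13.9,4.3],0,1],
    [[3.2,13.9,4.5],0,1],
    [[3.2,13.9,4.5],0,1],
  ],
)

```text
t: 46.35
position: [0.5183, -0.3214, 0.0372]
ee_rot: [[0.06, 0.998, -0.002], [0.998, -0.06, 0.001], [0.001, -0.003, -1.0]]
contact_force: [-8.1, 3.2, 14.3]
width: 0.0139
```

>>> servo_tool(
  targets=[
    [[0,0,-0.1],0,0.5],
    [[0,0,-0.1],0,0.5],
    [[0,0,-0.1],0,0.5],
    [[0,0,-2],0,0.5],
    [[0,0,-6],0,0.5],
    [[0,0,-11],0,0.5],
    [[0,0,-12],0,0.5],
    [[0,0,-12],0,0.5],
  ],
)

```text
t: 47.35
position: [0.5196, -0.3216, 0.1576]
ee_rot: [[0.06, 0.998, 0.001], [0.998, -0.06, -0.001], [-0.001, 0.001, -1.0]]
contact_force: [-0.3, -0.9, -0.6]
width: 0.0236
```

Run:
```python
from h import *
st(); d=shot("wrist","w31"); go(.3,.1,.3)
```

```text
t 47.35 pos [ 0.5196 -0.3216  0.1576] F [-0.3 -0.9 -0.6] w 0.0236 j6 -0.57
shift [ 40.74 -24.42 -14.33]  jawyaw -3.5
```

View pics/w31.png

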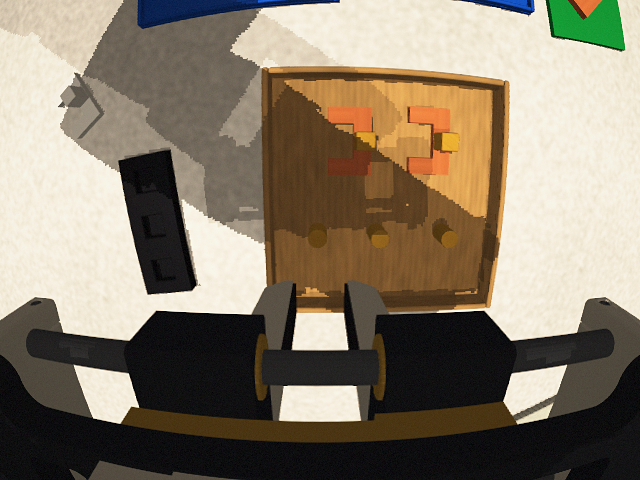

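All in. Retract and check everything with top and side views.

>>> servo_tool(
  targets=[
    [[0,-1,-5],0,0.5],
    [[3,-5,-9],0,0.5],
    [[8,-9,-12],0,0.5],
    [[14,-13,-14],0,0.5],
    [[20,-17,-14],0,0.5],
    [[26,-20,-14],0,0.5],
    [[32,-24,-14],0,0.5],
    [[38,-24,-14],0,0.5],
    [[40,-24,-14],0,0.5],
    [[40,-24,-14],0,0.5],
  ],
)

```text
t: 48.65
position: [0.3027, 0.0953, 0.2959]
ee_rot: [[0.052, 0.999, -0.002], [0.999, -0.052, 0.0], [-0.0, -0.002, -1.0]]
contact_force: [-0.3, -0.2, -0.0]
width: 0.0236
```

Run:
```python
from h import *
st(); T=shot("top","t32"); S=shot("side","s32")
cv2.imwrite("pics/s32z.png",cv2.resize(S["img"][110:400,200:450,::-1],None,fx=2.05,fy=2.05))
```

```text
t 48.65 pos [0.3027 0.0953 0.2959] F [-0.3 -0.2 -0. ] w 0.0236 j6 0.21
```

View pics/t32.png

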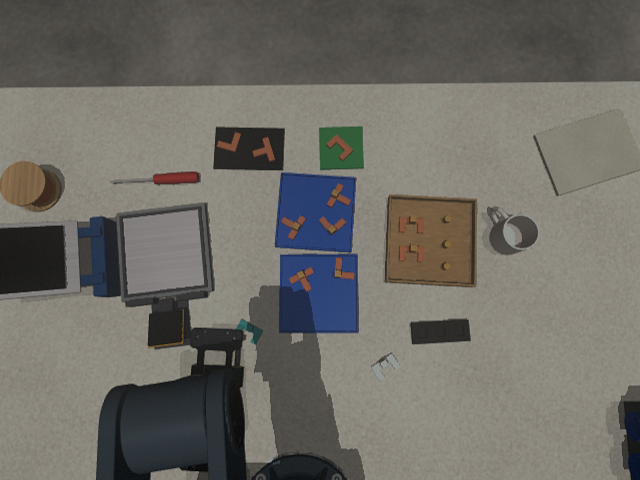

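View pics/s32z.png

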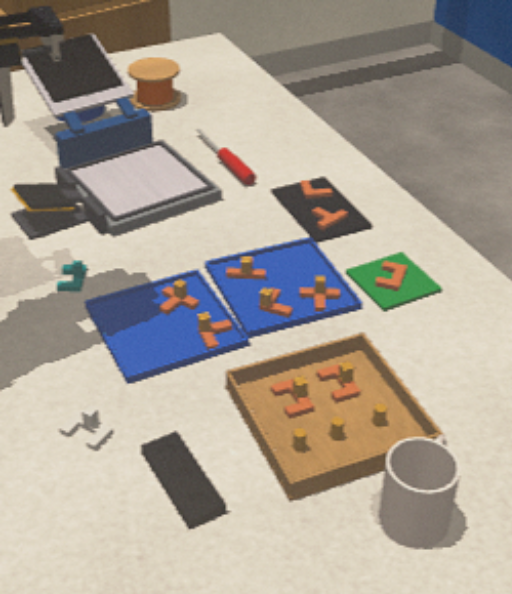

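>>> servo_tool(
  targets=[
    [[0,0,0],0,0.5],
    [[0,0,0],0,0.5],
    [[0,0,0],0,0.5],
  ],
)

```text
t: 49.12
position: [0.3042, 0.0914, 0.2967]
ee_rot: [[0.062, 0.998, -0.0], [0.998, -0.062, -0.0], [-0.0, -0.0, -1.0]]
contact_force: [0.2, 0.5, -0.3]
width: 0.0234
```

Run:
```python
from h import *
st(); T=shot("top","t33"); a=cv2.imread("pics/t32.png").astype(int); b=T["img"][:,:,::-1].astype(int)
print((abs(a-b).sum(2)>120)[120:360,205:480].sum())
print(arm.hand_in())
```

```text
t 49.12 pos [0.3042 0.0914 0.2967] F [ 0.2  0.5 -0.3] w 0.0234 j6 0.21
369
the job is handed in; nothing more can be done
None
```

The job is done and handed in at about 49 s.

- **Sorting and marking:** The sample on the green mat is the U, so I took the two U links, one from each bin, and laid them side by side on the press plate. I pushed the pedal until it stopped (about 35 N on the fingertips), held it for about 1 s and let it back up. The side view showed the head closing over the plate and opening again.
- **Packing:** Both marked links lie flat, block upwards, in the cardboard box, with all three spacers standing beside them.

**Last checks (top and side views):**
- The plate and pocket tray are empty.
- The three T and two L links are still in the bins.
- The samples, mug and screwdriver look undisturbed, and nothing lies loose on the bench.
- I noticed no grip slip or knocked link.

**Two readings that were off:**
- When I picked the first link back up from the plate, the tool stopped about 2 mm high with 6.5 N on it. The pictures showed the grasp was sound, so I carried on.
- Just before hand-in, a comparison of two top pictures differed in 369 pixels over the bins and box. I put this down to the arm's shadow still moving, but I did not look into it further.

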